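# Put the small measuring cup away under the sliding panel

### The job

Slide the organizer's clear panel fully open and push the red-knobbed lever down to lock it open. Then set the small steel measuring cup into the large one in the lower compartment, without dropping it, upright and with its handle swung well to one side of the lower cup's handle, both cups staying inside the compartment. Let go, flick the lever back up to release the panel, slide the panel fully shut again, and leave the things on the upper tier where they are.

Things in the scene. Friction and masses are not known exactly. Their poses are not given: they have to be found in the camera images.
- organizer: Fixed two-tier bamboo organizer, 390 mm wide (y), 325 mm deep. Origin on the table, mid-width, 160 mm behind its front face; x to its back (away from the robot), y to its left, z up. Lower tier 80 mm high: open compartment on the right, closed bay (the panel slides over it) on the left. Upper tier from x 55 to 165 mm, top at z 152 mm, legs below.
- well (a point): Centre of the compartment's floor, 12 mm above the table. Inside, the compartment spans 160 mm along the organizer's x and 176 mm along its y, rims at z 80 mm.
- panel (a joint): Slide of the clear acrylic panel (168 x 185 x 5 mm, top at z 87 mm) over the compartment: 0 = fully shut, 0.17 m = fully open (end stop); opens along the organizer's +y. Friction about 1.5 N. With the panel open 0.16 m or more and the lever down, the lever's pawl catches a red tooth on the panel's front edge and it cannot shut.
- panel_grip (a point): White upright grip tab on the panel, 14 mm thick (along the organizer's y), 50 mm long (x), from the panel (z 87 mm) up to z 121 mm. This point is mid-thickness, mid-length, at z 110 mm, and moves with the panel.
- lever (a joint): Hinge of the kick-down lever on the front rail: 1.0 rad = fully up (released), 0 = fully down and level (locked). Turns about the organizer's x; at 0 the lever points along -y from the hinge; raising swings the knob up and towards +y. Stays where it is left (friction about 0.1 N m, 1 N at the knob). Goes fully down only if the tooth is out of the way (panel shut or fully open).
- lever_knob (a point): Centre of the red knob at the lever's end, 95 mm from the hinge: a cylinder 20 mm in diameter, 20 mm long, axis along the organizer's x, on a 10 mm wide steel arm. Fingers that pinch its flat ends let it pivot. A pawl hangs 32 mm below the arm, 65 mm from the hinge, on the panel's side.
- lever_hinge (a point): Hinge axis of the lever, z 120 mm, 40 mm above the front rail.
- cup_large: Large steel measuring cup, loose, standing in the compartment: height 42 mm, outer diameter 74 mm at the foot and 88 mm at the rim, wall 2.5 mm, floor 3 mm. Flat straight handle 12 mm wide, 5 mm thick, along the cup's -x, its end 92 mm from the cup's axis, its middle 38.5 mm above the foot. Origin at the centre of the foot, z up.
- cup_small: Small steel measuring cup, loose, about 120 g, standing on the table right of the organizer: height 50 mm, outer diameter 54 mm at the foot and 68 mm at the rim, wall 2.5 mm. Flat handle 12 mm wide, 5 mm thick, along the cup's -x, its end 86 mm from the axis, its middle 46.5 mm above the foot. Origin at the centre of the foot, z up. Nested, its foot stands 3 mm above the large cup's foot.
- cup_small_handle (a point): Point in the middle of the small cup's handle, 64 mm from the cup's axis, 46.5 mm above its foot.
- cup_large_handle (a point): Point in the middle of the large cup's handle, 70 mm from the cup's axis, 38.5 mm above its foot.
- gourd: Blue ceramic gourd, upside down on the coaster on the upper tier, 82 mm wide, 92 mm high. Leave alone.
- coaster: Round wooden coaster, 90 mm, 9 mm thick, on the upper tier. Leave alone.
- canister: Clear plastic canister with green twist cap, 72 mm wide, 115 mm high, on the upper tier. Leave alone.
- bombilla: Steel drinking straw with spoon-shaped filter, 165 mm long, lying on the upper tier. Leave alone.
There are look-alikes about, which are no part of the job. Leave any turquoise look-alike of the cup_large alone.

How it is judged:
By the outcome, as a careful person would: the job done as asked, in the order asked, and still so for the second after the job is handed in, with the robot touching nothing.
It also fails if it takes over 72 s, if anything falls off the work surface, if the arm or the gripper's body presses on something with over 40 N, if the wrist force passes 120 N, or if a joint passes its speed limit or range.

### The arm

A 7-joint arm with a two-finger parallel gripper is mounted at the origin on the work surface. World frame = base frame: x ahead of the robot, y to its left, z up, the work surface at z = 0. Lengths are in mm, angles in rad, forces in N, time in s.
With the tool pointing down it reaches from about 400 to 850 mm from the base axis. Payload 4.4 kg.
Tool frame: the origin (TCP) lies between the finger pads; the fingertips stand 22 mm ahead of it and the grasp point (between the pads) lies 3 mm ahead of it; z points along the fingers, y is the line along which they close (so a half turn about z gives the same grasp; the last joint's range is limited). The gripper opens to 94 mm and grips with 3 to 60 N. Pads are 16 mm wide; open, the fingers measure 119 mm over their backs; the gripper's body (75 mm by 177 mm) begins 78 mm behind the grasp point.
Start: joints at [-1.241, 0.628, 0.038, 1.517, -0.027, 0.996, -0.02], TCP at [250.582, 599.773, 187.578] pointing down, gripper open.
Joint ranges: [-3.06, 3.06], [-0.37, 2.12], [-1.25, 1.32], [0.18, 2.47], [-1.1, 4.24], [0.23, 1.98], [-2.94, 2.94]. Speed limits (rad/s): [2.57, 2.57, 3.14, 3.14, 3.14, 3.14, 3.14].

### API

Orientations are given as a 3x3 rotation matrix whose columns are the frame's x, y, z axes.
In Python, from bench import r gives the robot as it stands. The module is installed in compiled form; this text tells all that it offers.
- The arm moves only by the tool send_rows, never from a script. Its argument "steps" is one flat list of numbers, 5 for each row, row after row: the finger opening in mm, from 0 to 94, then the shift along the tool's x, y, z in units of 40 mm (1.0 is 40 mm), then the turn about the tool's z in units of 6 degrees (1.0 is 6 degrees). In form: [gripper, dx, dy, dz, turn, gripper, dx, dy, dz, turn, ...]. A call has 1 to 10 rows; each row is the pose to reach, as a shift and turn from the pose commanded when the call began, along the tool's axes at that moment; what a row does not reach only later rows make up. A row lasts 1/8 s, in which the tool goes at most 62.5 mm and 10.7 degrees, less where a joint would pass 70% of its speed; a pose out of reach is approached as far as the arm can. A call with a gripper value outside its range is refused whole. The fingers move at their own pace and stop on an object; "newtons" is the grip in N (left out, the last holds). Time passes only in rows, so rows that repeat a pose let the fingers close. It gives the time, the measured TCP pose, the force, the opening and the grip force at its end, in the units of the state.
- r.observe(): the state, without advancing time (a new reading comes with each control period).
- r.capture(name): name is "side" or "top"; returns the picture (400x640x3 uint8, red, green, blue); there is no depth.
- r.calibration(name): a dict with "fov_y" (degrees; the focal length in pixels is half the picture's height over the tangent of half this angle, whatever the lens; pixels are square), "cx", "cy" (the principal point, pixels), "cam_to_world" (4x4, takes a point from camera to world coordinates). Camera axes: x right, y down, z forward; pixel columns grow to the right and rows downward; lengths in mm; the calibration is good to about 2 mm. A picture is of the moment at which its call begins. calibration takes no time and is no camera call.
- r.sign_off(): hands the job in; it is judged then, once.
The state is a dict: "clock": time; "joint_positions": joint angles; "joint_vel": joint speeds; "tau": joint torques, N m; "position": TCP position; "eef_rot": TCP orientation; "force": force on the tool from outside, world axes, zero at the start; "wrist_torque": the same for the moment, N m; "width": finger opening in mm; "gripper_force": force on a finger pad.
Only numpy, scipy, OpenCV 4.12 (cv2) and the standard library are available. Lean on these libraries where they do the work, as an engineer would, in place of code of your own. Each camera call takes 0.05 s, during which the arm holds its last target. There are 200 camera calls.

## Working session

There is one attempt and no reset: what is moved stays moved. The work goes in short steps, Python scripts to look and compute and a tool call to move; the robot and the scene stay as the last step left them, time stands still between calls to the robot, and variables do not carry over. Pictures are saved under pics/ and viewed, at most 10 in all, crops included, and the job is handed in when it is done.

Besides the shell and the picture viewer there is one more tool, called as name(argument=value, ...) on one line, values as JSON. send_rows: Moves the arm, as the interface text tells. Its arguments: {"type":"object","properties":{"steps":{"type":"array","items":{"type":"number"}},"newtons":{"type":"number"}},"required":["steps"]}

```bash
mkdir -p pics; python3 - <<'E'
from bench import r
import cv2, numpy as np
for n in("top","side"):
    im=r.capture(n); cv2.imwrite(f"pics/{n}0.png",im[:,:,::-1]); c=r.calibration(n); print(n,c["fov_y"],c["cx"],c["cy"],np.round(c["cam_to_world"],3).tolist())
s=r.observe(); print(s["clock"],s["position"],np.round(s["eef_rot"],3),s["force"],s["width"])
E
```

```text
top 55.868077547520535 322.8817403640746 196.08541379984155 [[0.009, -0.989, 0.145, 402.257], [-0.999, -0.014, -0.038, -16.21], [0.04, -0.145, -0.989, 867.288], [0.0, 0.0, 0.0, 1.0]]
side 49.55320935435912 327.8614161327397 201.80685236899444 [[0.885, -0.25, 0.394, 173.089], [-0.466, -0.481, 0.742, -710.817], [0.004, -0.84, -0.542, 635.707], [0.0, 0.0, 0.0, 1.0]]
0.1 [250.35133888 599.20903633 186.78647709] [[-0.923  0.386 -0.001]
 [ 0.386  0.923 -0.002]
 [-0.    -0.002 -1.   ]] [-0.40893076  0.13429384  0.00825336] 94.04659234252202
```

View pics/top0.png

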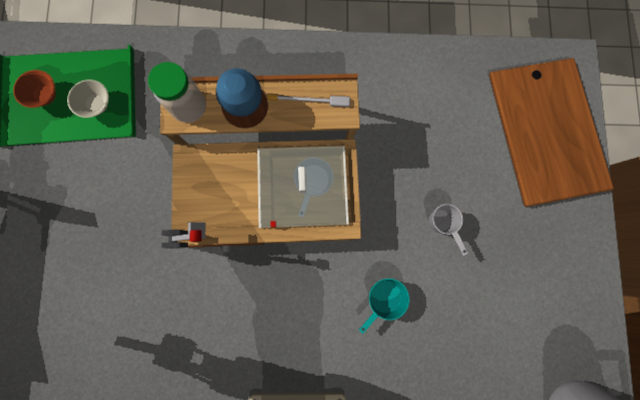

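View pics/side0.png

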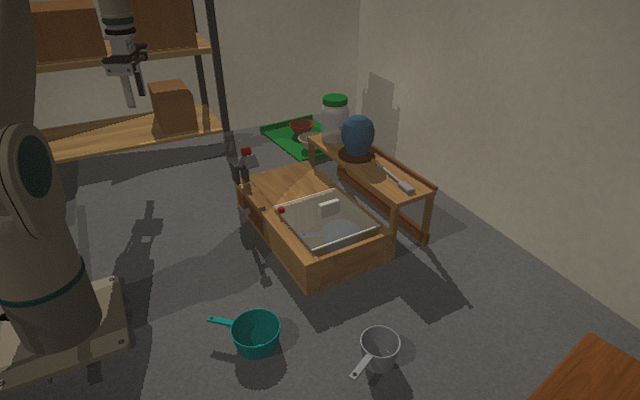

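The top view shows the shut panel with its white grip at (302,179), the lever knob at (196,234), and the large cup under the panel at (314,178). The candidates for the small cup are:
- the grey steel cup at (447,220), right of the organizer
- the turquoise look-alike at (389,299)
- the white and red bowls at (88,98) and (35,88)

By the description, it's the steel cup at (447,220). I'll check that in a close crop.

```bash
cat > h.py <<'E'
from bench import r
import cv2, numpy as np
def cal(n):
    c=r.calibration(n); return 200/np.tan(np.radians(c["fov_y"]/2)),c["cx"],c["cy"],np.array(c["cam_to_world"])
def ray(n,p):
    f,cx,cy,T=cal(n); d=T[:3,:3]@np.array([(p[0]-cx)/f,(p[1]-cy)/f,1]); return T[:3,3],d
def onz(n,p,z):
    o,d=ray(n,p); return o+d*(z-o[2])/d[2]
def proj(n,P):
    f,cx,cy,T=cal(n); q=T[:3,:3].T@(np.array(P)-T[:3,3]); return np.array([cx+f*q[0]/q[2],cy+f*q[1]/q[2]])
def tri(pt,ps):
    A=np.zeros((3,3));b=np.zeros(3)
    for n,p in(("top",pt),("side",ps)):
        o,d=ray(n,p);d=d/np.linalg.norm(d);M=np.eye(3)-np.outer(d,d);A+=M;b+=M@o
    return np.linalg.solve(A,b)
def blobs(m,amin=15):
    k,l,s,c=cv2.connectedComponentsWithStats(m.astype(np.uint8)); return [(np.round(c[i],1).tolist(),s[i].tolist()) for i in range(1,k) if s[i][4]>=amin]
def red(n,im=None):
    im=r.capture(n) if im is None else im
    h=cv2.cvtColor(im,cv2.COLOR_RGB2HSV); return ((h[...,0]<6)|(h[...,0]>174))&(h[...,1]>190)&(h[...,2]>90)
np.set_printoptions(suppress=True,precision=1)
E
python3 - <<'E'
from h import *
t=cv2.imread("pics/top0.png")[:,:,::-1];s=cv2.imread("pics/side0.png")[:,:,::-1]
for n,im in(("top",t),("side",s)):
    print(n,"red",blobs(red(n,im),8))
    h=cv2.cvtColor(np.ascontiguousarray(im),cv2.COLOR_RGB2HSV)
    print("white",blobs((h[...,1]<40)&(h[...,2]>190),20))
a=cv2.resize(t[130:255,150:370],None,fx=3.6,fy=3.6,interpolation=cv2.INTER_CUBIC)
b=cv2.resize(t[190:265,420:480],None,fx=3.0,fy=3.0,interpolation=cv2.INTER_CUBIC)
W=np.zeros((600,800,3),np.uint8); W[:450,:792]=a
cv2.imwrite("pics/c1.png",W[:450,:,::-1])
b=cv2.resize(t[190:265,420:480],None,fx=7,fy=7,interpolation=cv2.INTER_CUBIC)
cv2.imwrite("pics/c2.png",b[:,:,::-1])
E
```

```text
top red [([272.7, 224.1], [271, 222, 5, 5, 22]), ([193.1, 235.6], [190, 230, 7, 12, 72])]
white [([103.5, 98.3], [100, 90, 7, 21, 52]), ([258.6, 188.7], [258, 151, 3, 76, 105]), ([345.1, 187.0], [343, 152, 5, 72, 113]), ([301.0, 177.9], [298, 167, 7, 23, 121])]
side red [([280.8, 208.0], [279, 207, 5, 3, 9])]
white []
```

View pics/c1.png

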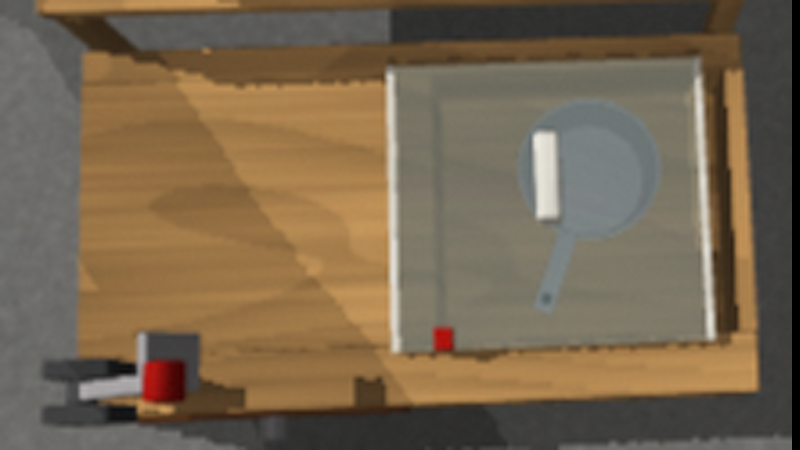

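View pics/c2.png

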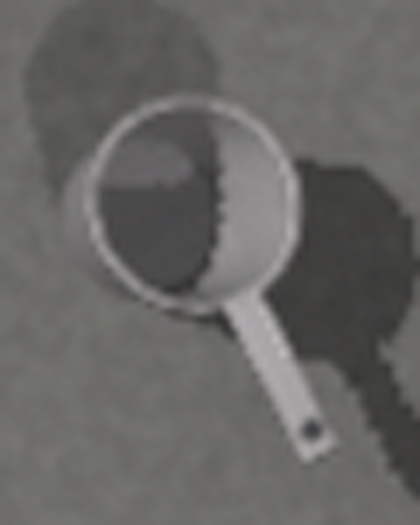

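The crops show the steel cup with its rim centre at (447.7,219) and handle end near (465,255), so the choice holds. They also show the tab, the panel corners, and the large cup with its handle pointing to the front-left.

```bash
python3 - <<'E'
from h import *
P=lambda u,v:(150+u/3.6-.4,130+v/3.6-.4)
Q=lambda u,v:(420+u/7-.4,190+v/7-.4)
c=[onz("top",P(*p),87) for p in((388,68),(397,352),(714,340),(700,58))]
print("panel corners",*c,[np.linalg.norm(c[i]-c[(i+1)%4]) for i in range(4)])
e=(c[0]-c[1])+(c[3]-c[2]); yaw=np.arctan2(e[1],e[0]); w=(c[0]-c[3])+(c[1]-c[2]); yaw2=np.arctan2(-w[0],w[1]); print("yaws",yaw,yaw2)
fr=onz("top",P(760,392),80); fl=onz("top",P(80,418),80); d=fl-fr; print("front corners",fr,fl,np.linalg.norm(d),np.arctan2(-d[0],d[1]))
print("panel ctr",sum(c)/4)
print("tab",onz("top",P(547,175),121))
print("large",onz("top",P(590,168),54),"hend",onz("top",P(543,307),50.5))
C=onz("top",Q(194,204),50);H=onz("top",Q(316,457),46.5);print("small",C,H,np.linalg.norm((H-C)[:2]),np.arctan2(*(H-C)[1::-1]))
C=onz("top",Q(194+105,204),50)-onz("top",Q(194-105,204),50);print(C)
print("knob z~200",onz("top",(193.1,235.6),200),"tooth",onz("top",(272.7,224.1),87),tri((272.7,224.1),(280.8,208)))
print("knob",tri((193.5,234.5),(246,152)))
E
```

```text
panel corners [616.8  93.2  87. ] [450.2  82.5  87. ] [459.1 -99.   87. ] [626.5 -90.8  87. ] [np.float64(166.97872708818986), np.float64(181.67394765509138), np.float64(167.65518474436786), np.float64(184.25387170213315)]
yaws 0.05639316854254795 0.05099085233638207
front corners [ 429.8 -126.4   80. ] [411.3 260.6  80. ] 387.48630814033834 0.047682141619083886
panel ctr [538.2  -3.5  87. ]
tab [547.7  -1.9 121. ]
large [565.5 -26.7  54. ] hend [480.5   0.5  50.5]
small [ 476.  -322.5   50. ] [ 397.6 -359.2   46.5] 86.55439958978384 -2.70298140360406
[  0.8 -67.    0. ]
knob z~200 [427.7 183.1 200. ] tooth [457.2  56.5  87. ] [458.1  55.1  95.5]
knob [431.2 187.2 183.3]
```

```bash
python3 - <<'E'
from h import *
t=cv2.imread("pics/top0.png");s=cv2.imread("pics/side0.png")
a=cv2.resize(t[215:260,150:220],None,fx=8,fy=8,interpolation=cv2.INTER_CUBIC)
b=cv2.resize(s[130:200,215:265],None,fx=8,fy=8,interpolation=cv2.INTER_CUBIC)
W=np.zeros((560,800,3),np.uint8); 
a=cv2.resize(a,(400,257)); W[:257,:400]=a; W[:,400:]=b
cv2.imwrite("pics/c3.png",cv2.convertScaleAbs(W,alpha=1.6))
E
```

```text
(no output)
```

View pics/c3.png

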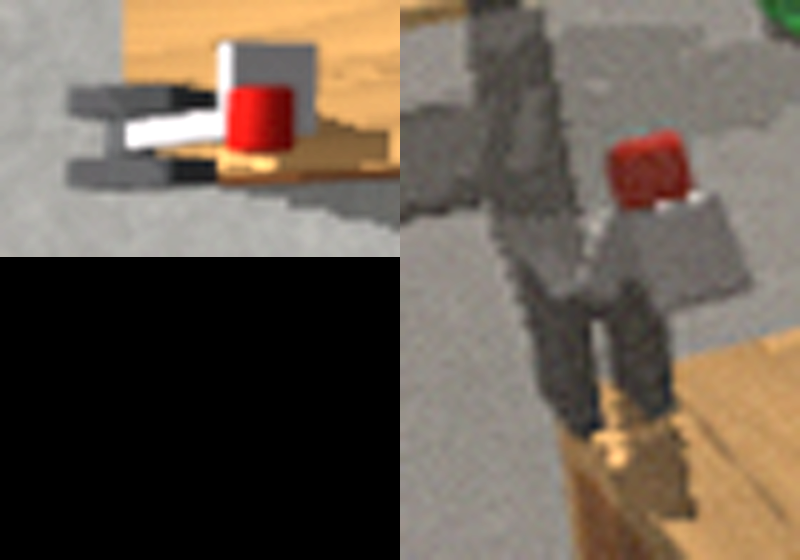

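```bash
python3 - <<'E'
from h import *
k=tri((195.3,235.4),(246.2,151.5)); print("knob",k,proj("top",k),proj("side",k))
K=lambda u,v:(150+u/5.714-.4,215+v/5.714-.4)
for p in((67,135),(170,135),(120,135),(215,135)): print(p,[onz("top",K(*p),z) for z in(80,120,130)])
S=lambda u,v:(215+(u-400)/8-.4,130+v/8-.4)
for p in((540,215),(600,300),(555,300)): print(p,onz("side",S(*p),120))
# plane x=const for hinge: knob x ; side ray of hinge
o=np.array([580.3,75.1,0]);R=np.array([[.99875,-.05,0],[.05,.99875,0],[0,0,1]])
for q in([541.,-3,87],[547.7,-1.9,121],[457.2,56.5,87],k,[565.5,-26.7,54]): print(R.T@(np.array(q)-o))
for th in(1,.8):
  for hy in(150,160,170,180,190):
    hp=R@np.array([R.T[0]@(k-o),hy,120])+o; kn=R@np.array([R.T[0]@(k-o),hy-95*np.cos(th),120+95*np.sin(th)])+o; print(th,hy,hp,proj("top",hp),proj("side",hp),proj("top",kn),proj("side",kn))
E
```

```text
knob [430.  182.8 186.8] [195.6 234.6] [245.6 151.5]
(67, 135) [array([426.3, 282.7,  80. ]), array([425.1, 267.6, 120. ]), array([424.7, 263.8, 130. ])]
(170, 135) [array([426.6, 246.4,  80. ]), array([425.4, 233.1, 120. ]), array([425.1, 229.8, 130. ])]
(120, 135) [array([426.5, 264.1,  80. ]), array([425.2, 249.8, 120. ]), array([424.9, 246.3, 130. ])]
(215, 135) [array([426.8, 230.5,  80. ]), array([425.5, 218. , 120. ]), array([425.2, 214.9, 130. ])]
(540, 215) [427.5 303.9 120. ]
(600, 300) [426.5 238.5 120. ]
(555, 300) [414. 245. 120.]
[-43.2 -76.   87. ]
[-36.4 -75.3 121. ]
[-123.9  -12.4   87. ]
[-144.8  115.1  186.8]
[ -19.9 -100.9   54. ]
1 150 [428.2 217.7 120. ] [187.5 236.8] [243.  170.5] [202.9 233.9] [247.7 149.1]
1 160 [427.7 227.7 120. ] [182.3 237. ] [241.5 168.8] [197.1 234.1] [246.  147.4]
1 170 [427.2 237.6 120. ] [177.  237.3] [240.  167.2] [191.3 234.4] [244.4 145.8]
1 180 [426.7 247.6 120. ] [171.8 237.5] [238.6 165.6] [185.5 234.6] [242.8 144.2]
1 190 [426.2 257.6 120. ] [166.6 237.7] [237.1 163.9] [179.6 234.8] [241.3 142.6]
0.8 150 [428.2 217.7 120. ] [187.5 236.8] [243.  170.5] [213.2 233.9] [250.6 156.3]
0.8 160 [427.7 227.7 120. ] [182.3 237. ] [241.5 168.8] [207.5 234.1] [249.  154.5]
0.8 170 [427.2 237.6 120. ] [177.  237.3] [240.  167.2] [201.8 234.3] [247.3 152.9]
0.8 180 [426.7 247.6 120. ] [171.8 237.5] [238.6 165.6] [196.1 234.6] [245.7 151.2]
0.8 190 [426.2 257.6 120. ] [166.6 237.7] [237.1 163.9] [190.4 234.8] [244.1 149.5]
```

```bash
cat >> h.py <<'E'
O=np.array([580.3,75.1,0]);RO=np.array([[.99875,-.05,0],[.05,.99875,0],[0,0,1]])
def w(*p): return RO@np.array(p)+O      # organizer -> world
def org(p): return RO.T@(np.array(p)-O)
def go(tgts):
    "tgts: list of (world xyz, tool-y yaw deg); prints row entries from current pose"
    s=r.observe();R=np.array(s["eef_rot"]);p=np.array(s["position"]);y0=np.degrees(np.arctan2(R[1,1],R[0,1]))
    print("t",round(s["clock"],2),"p",p,"org",org(p),"yaw",y0,"F",s["force"],"w",s["width"],"q7",s["joint_positions"][6])
    for P,y in tgts:
        d=R.T@(np.array(P)-p)/40; print(np.round(d,3),"turn",round(-(y-y0)/6,2),"mm",round(np.linalg.norm(d)*40,1))
E
python3 - <<'E'
from h import *
T=np.array([547.7,-1.9,0])
go([((280,500,300),67.3-60),(T+[0,0,300],-87.1-0),(T+[0,0,170],-87.1)])
E
```

```text
t 0.1 p [250.4 599.2 186.8] org [-303.3  540.   186.8] yaw 67.32393499694273 F [-0.4  0.1  0. ] w 94.04659234252202 q7 -0.019987239999943916
[-1.6 -2.  -2.8] turn 10.0 mm 153.4
[-12.7 -11.   -2.8] turn 25.74 mm 680.1
[-12.7 -11.    0.4] turn 25.74 mm 670.8
```

send_rows(steps=[60, 0, 0, -1.4, 1, 60, -0.4, -0.3, -2.8, 2.5, 60, -1.4, -1.2, -2.8, 4.2, 60, -2.5, -2.2, -2.8, 5.9, 60, -3.6, -3.1, -2.8, 7.6, 60, -4.7, -4.1, -2.8, 9.3, 60, -5.8, -5.0, -2.8, 11, 60, -6.9, -6.0, -2.8, 12.7, 60, -8.0, -6.9, -2.8, 14.4, 60, -9.1, -7.9, -2.8, 16.1])

```text
clock: 1.35
position: [465.0, 166.4, 299.5]
eef_rot: [[0.494, 0.87, -0.0], [0.87, -0.494, 0.0], [0.0, -0.0, -1.0]]
force: [0.3, -0.0, 0.4]
width: 60.0
gripper_force: 0.0
```

```bash
python3 - <<'E'
from h import *
T=np.array([547.7,-1.9,0])
go([(T+[0,0,300],-87.1),(T+[0,0,150],-87.1),(T+[0,0,115],-87.1)])
E
```

```text
t 1.35 p [465.  166.4 299.5] org [-110.6   97.   299.5] yaw -29.571495906603296 F [ 0.3 -0.   0.4] w 60.0315025249944 q7 -0.6967970565077833
[-2.6  3.9 -0. ] turn 9.59 mm 187.6
[-2.6  3.9  3.7] turn 9.59 mm 239.8
[-2.6  3.9  4.6] turn 9.59 mm 263.1
```

send_rows(steps=[50, -0.8, 1.2, 0, 1.7, 50, -1.6, 2.4, 0, 3.4, 50, -2.4, 3.6, 0, 5.1, 50, -2.6, 3.9, 0, 6.8, 50, -2.6, 3.9, 1.0, 8.5, 50, -2.6, 3.9, 2.2, 9.6, 50, -2.6, 3.9, 3.4, 9.6, 50, -2.6, 3.9, 3.6, 9.6])

```text
clock: 2.35
position: [547.2, 1.4, 152.8]
eef_rot: [[0.998, 0.054, -0.006], [0.054, -0.999, -0.0], [-0.006, -0.0, -1.0]]
force: [0.4, -0.7, 0.0]
width: 49.9
gripper_force: 0.0
```

```bash
sed -i 's/precision=1/precision=2/' h.py; python3 - <<'E'
from h import *
T=np.array([547.7,-1.9,0])
go([(T+[0,0,115],-87.1)])
im=r.capture("side"); cv2.imwrite("pics/s1.png",cv2.resize(im[100:300,200:460],None,fx=3,fy=3)[:,:,::-1])
E
```

```text
t 2.35 p [547.24   1.35 152.81] org [-36.71 -72.   152.81] yaw -86.88112149225547 F [ 0.4  -0.75  0.02] w 49.85251891627693 q7 -1.0312632531748738
[0.01 0.08 0.94] turn 0.04 mm 37.9
```

View pics/s1.png

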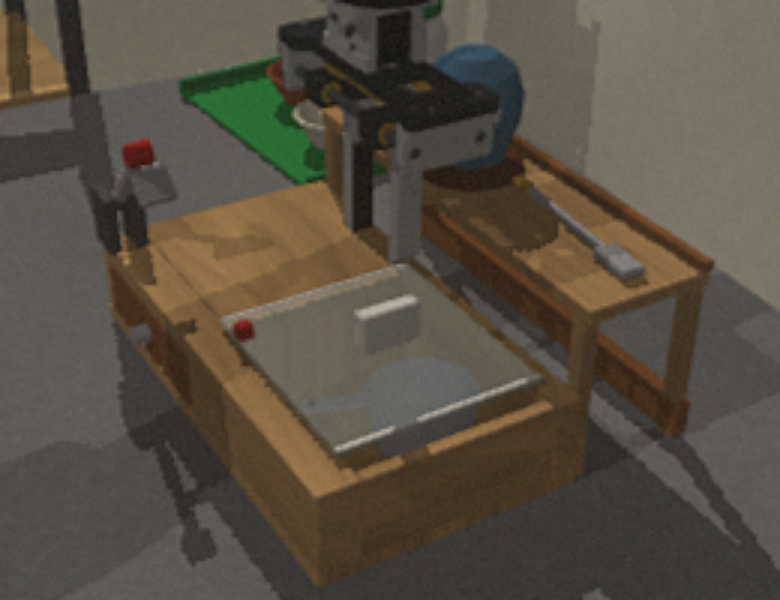

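```bash
python3 - <<'E'
from h import *
for P in([547.2,1.35-25,131],[547.2,26.3,131],[547.7,-1.9,121],[547.7,-1.9,110]): print(P,proj("side",P),proj("top",P))
print(tri((301,178),(200+388/3,100+310/3)))
E
```

```text
[547.2, -23.65, 131] [331.73 201.8 ] [312.43 177.66]
[547.2, 26.3, 131] [321.15 191.04] [287.22 177.26]
[547.7, -1.9, 121] [327.21 200.8 ] [301.55 178.21]
[547.7, -1.9, 110] [327.19 204.98] [301.64 179.24]
[551.45  -1.24 112.44]
```

```bash
python3 - <<'E'
from h import *
print(onz("side",(335,186),131),onz("side",(320,176),131),onz("side",(335,186),165))
s=r.capture("side");t=r.capture("top");go([])
W=np.zeros((400,800,3),np.uint8);W[:,:400]=cv2.resize(s[130:230,270:370],None,fx=4,fy=4);W[:,400:]=cv2.resize(t[120:245,240:365],(400,400))
cv2.imwrite("pics/s2.png",W[:,:,::-1])
E
```

```text
[585.21  31.39 131.  ] [575.82  88.36 131.  ] [557.44 -18.61 165.  ]
t 2.5 p [550.64   0.5  156.63] org [-33.35 -73.02 156.63] yaw -86.88943114477573 F [-0.35  0.48 -0.31] w 49.899380641113574 q7 -1.0318740364312167
```

View pics/s2.png

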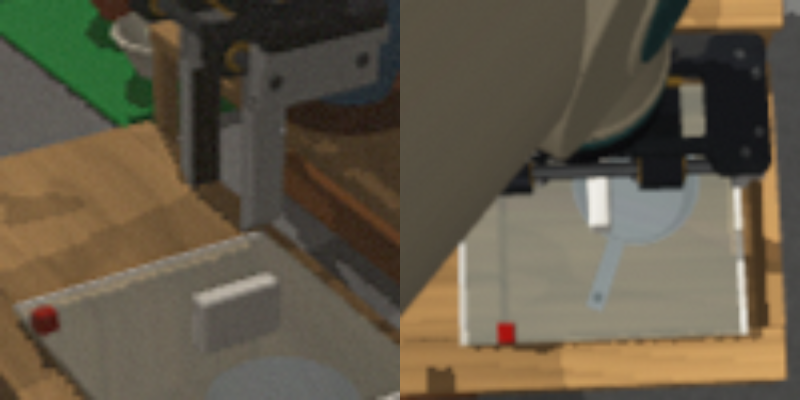

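```bash
python3 - <<'E'
from h import *
p=np.array([550.64,.5,0])
for z in(135,170,232,270,310):
  for d in((0,0),(-37.5,-88),(37.5,-88),(-8,-25),(-8,-37)): 
    P=p+[d[0],d[1],z];print(z,d,proj("top",P),proj("side",P))
# hypotheses: side tip pixel -> 
print(tri((318,172),(335.5,186)))
print([round(x,3) for x in r.observe()["joint_positions"]])
E
```

```text
135 (0, 0) [300.25 175.36] [327.91 194.56]
135 (-37.5, -88) [344.67 194.78] [331.84 219.7 ]
135 (37.5, -88) [344.67 157.67] [363.74 210.08]
135 (-8, -25) [312.86 179.55] [330.05 200.95]
135 (-8, -37) [318.93 179.64] [332.72 203.67]
170 (0, 0) [299.89 171.66] [327.98 180.69]
170 (-37.5, -88) [346.48 192.02] [332.01 205.09]
170 (37.5, -88) [346.46 153.16] [364.59 195.75]
170 (-8, -25) [313.11 176.05] [330.17 186.89]
170 (-8, -37) [319.48 176.15] [332.89 189.53]
232 (0, 0) [299.16 164.13] [328.11 154.7 ]
232 (-37.5, -88) [350.16 186.39] [332.32 177.55]
232 (37.5, -88) [350.08 144.01] [366.18 168.8 ]
232 (-8, -25) [313.63 168.93] [330.39 160.48]
232 (-8, -37) [320.6  169.05] [333.22 162.95]
270 (0, 0) [298.64 158.77] [328.2  137.77]
270 (-37.5, -88) [352.78 182.39] [332.52 159.51]
270 (37.5, -88) [352.65 137.5 ] [367.23 151.19]
270 (-8, -25) [314.   163.86] [330.54 143.27]
270 (-8, -37) [321.4  163.99] [333.44 145.62]
310 (0, 0) [298.01 152.37] [328.3  119.08]
310 (-37.5, -88) [355.92 177.6 ] [332.75 139.49]
310 (37.5, -88) [355.71 129.75] [368.38 131.68]
310 (-8, -25) [314.44 157.81] [330.7  124.23]
310 (-8, -37) [322.35 157.95] [333.68 126.43]
[549.88 -33.63 174.91]
[np.float64(-0.516), np.float64(0.629), np.float64(0.738), np.float64(1.847), np.float64(-0.542), np.float64(0.876), np.float64(-1.032)]
```

The side view shows the fingertips at about (335,186). That is some 35 mm higher than the reported pose implies. I'll go down in steps and check again.

send_rows(steps=[40, -0.05, 0.06, 0.5, 0, 40, -0.05, 0.06, 1.0, 0, 40, -0.05, 0.06, 1.0, 0, 40, -0.05, 0.06, 1.0, 0])

```text
clock: 3.0
position: [549.3, -1.9, 117.3]
eef_rot: [[0.999, 0.055, 0.003], [0.055, -0.999, 0.0], [0.003, 0.0, -1.0]]
force: [-0.3, -0.0, 0.3]
width: 40.0
gripper_force: 0.0
```

```bash
python3 - <<'E'
from h import *
go([])
s=r.capture("side");t=r.capture("top");go([])
p=r.observe()["position"]
for d in((0,0),(-8,-20),(-8,20)): print(proj("side",p+[d[0],d[1],-22]))
W=np.zeros((400,800,3),np.uint8);W[:,:400]=cv2.resize(s[130:230,270:370],None,fx=4,fy=4);W[:,400:]=cv2.resize(t[120:245,240:365],(400,400))
cv2.imwrite("pics/s3.png",W[:,:,::-1])
E
```

```text
t 3.0 p [549.32  -1.85 117.3 ] org [-34.79 -75.31 117.3 ] yaw -86.87404058188346 F [-0.27 -0.04  0.29] w 39.99745251632626 q7 -0.9818715404704762
t 3.1 p [549.05  -1.75 116.97] org [-35.06 -75.19 116.97] yaw -86.87444325872896 F [ 0.7  -0.89 -0.27] w 39.88640740949807 q7 -0.9817136797550159
[327.67 210.43]
[328.69 215.89]
[320.41 206.95]
```

View pics/s3.png

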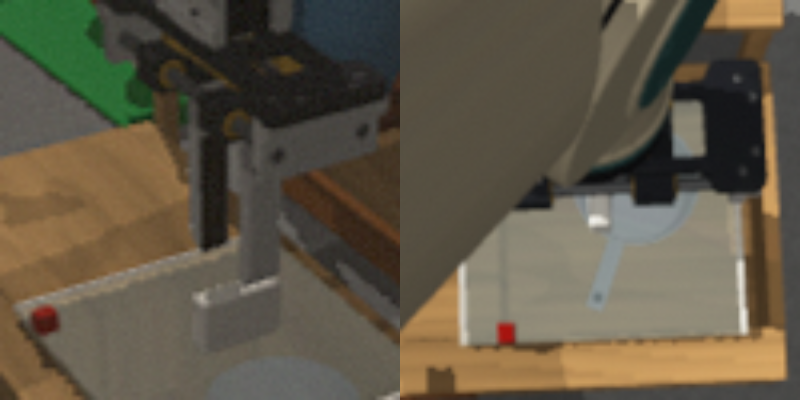

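The fingertips in the side view, near (334,201) and (322,192), still appear above the tab. A test close will settle it.

send_rows(steps=[5, 0, 0, 0, 0, 5, 0, 0, 0, 0, 5, 0, 0, 0, 0, 5, 0, 0, 0, 0], newtons=10)

```text
clock: 3.6
position: [547.9, -1.7, 115.5]
eef_rot: [[0.999, 0.054, -0.0], [0.054, -0.999, 0.0], [-0.0, -0.0, -1.0]]
force: [-0.6, -1.0, 0.3]
width: 6.1
gripper_force: 0.0
```

send_rows(steps=[40, 0, 0, 0, 0, 40, 0, 0, 0, 0, 40, 0, 0, 0.1, 0, 40, 0, 0, 0.2, 0, 40, 0, 0, 0.3, 0, 40, 0, 0, 0.3, 0])

```text
clock: 4.35
position: [547.6, -1.7, 103.1]
eef_rot: [[0.999, 0.054, -0.001], [0.054, -0.999, -0.0], [-0.001, -0.0, -1.0]]
force: [-1.0, 0.4, -0.1]
width: 40.1
gripper_force: 0.0
```

The reported tip height is now below the panel top with no contact. So the true fingertips sit about 38 mm higher than reported, as the pictures showed.

send_rows(steps=[40, 0, 0, 0.15, 0, 40, 0, 0, 0.3, 0, 40, 0, 0, 0.4, 0, 40, 0, 0, 0.5, 0, 40, 0, 0, 0.5, 0])

```text
clock: 4.97
position: [547.7, -1.7, 83.2]
eef_rot: [[0.999, 0.054, -0.001], [0.054, -0.999, 0.0], [-0.001, -0.0, -1.0]]
force: [0.3, 0.3, -0.5]
width: 40.2
gripper_force: 0.0
```

```bash
python3 - <<'E'
from h import *
go([])
s=r.capture("side");t=r.capture("top")
cv2.imwrite("pics/s4s.png",s[:,:,::-1]);cv2.imwrite("pics/s4t.png",t[:,:,::-1])
W=np.zeros((400,800,3),np.uint8);W[:,:400]=cv2.resize(s[130:230,270:370],None,fx=4,fy=4);W[:,400:]=cv2.resize(t[120:245,240:365],(400,400))
cv2.imwrite("pics/s4.png",W[:,:,::-1])
E
```

```text
t 4.97 p [547.71  -1.67  83.23] org [-36.39 -75.04  83.23] yaw -86.88442840259371 F [ 0.31  0.28 -0.47] w 40.17565810225357 q7 -0.9442297489573793
```

View pics/s4.png

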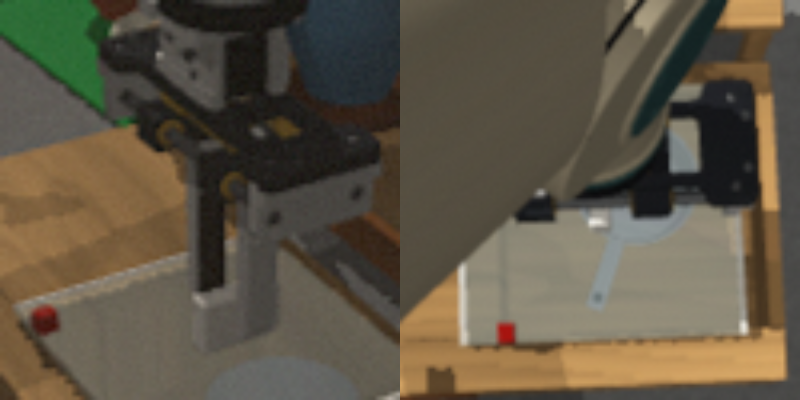

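The view shows the fingers straddling the tab, with tips at about (334,214) in the side view. I'll grip and slide it open.

send_rows(steps=[5, 0, 0, 0, 0, 5, 0, 0, 0, 0, 5, 0, 0, 0, 0, 5, 0, -0.4, 0, 0, 5, 0, -0.9, 0, 0, 5, 0, -1.4, 0, 0, 5, 0, -1.9, 0, 0, 5, 0, -2.4, 0, 0, 5, 0, -2.9, 0, 0], newtons=25)

```text
clock: 6.2
position: [542.1, 115.5, 83.7]
eef_rot: [[0.999, 0.055, 0.001], [0.055, -0.999, -0.0], [0.001, 0.0, -1.0]]
force: [3.8, -1.8, -1.5]
width: 14.0
gripper_force: 25.0
```

send_rows(steps=[5, 0, -0.5, 0, 0, 5, 0, -0.9, 0, 0, 5, 0, -1.2, 0, 0, 5, 0, -1.4, 0, 0, 5, 0, -1.4, 0, 0])

```text
clock: 6.82
position: [540.8, 144.1, 83.5]
eef_rot: [[0.999, 0.041, 0.005], [0.041, -0.999, -0.034], [0.003, 0.034, -0.999]]
force: [4.5, -45.6, -6.9]
width: 14.3
gripper_force: 25.0
```

```bash
python3 - <<'E'
from h import *
go([])
t=r.capture("top");print("top",blobs(red("top",t),8));print("side",blobs(red("side"),6))
cv2.imwrite("pics/t5.png",t[:,:,::-1])
for z in(87,92,95):print(org(onz("top",(272.7,224.1),z)))
for b in blobs(red("top",t),8): print(b[0],org(onz("top",b[0],90)),org(onz("top",b[0],187)))
E
```

```text
t 6.83 p [540.81 144.09  83.53] org [-36.    70.87  83.53] yaw -87.66025953637303 F [  4.46 -45.64  -6.88] w 14.339885373725414 q7 -1.2403624967380456
top [([193.6, 235.5], [190, 230, 8, 12, 81])]
side [([254.6, 179.4], [253, 179, 5, 2, 8])]
[-123.88  -12.47   87.  ]
[-124.25  -12.92   92.  ]
[-124.48  -13.18   95.  ]
[193.6, 235.5] [-141.03  147.14   90.  ] [-146.19  118.51  187.  ]
```

send_rows(steps=[5, 0, 0.25, 0, 0, 5, 0, 0.25, 0, 0])

```text
clock: 7.18
position: [540.8, 144.2, 83.6]
eef_rot: [[0.999, 0.045, 0.003], [0.045, -0.999, -0.02], [0.002, 0.02, -1.0]]
force: [3.2, -29.5, -4.7]
width: 14.2
gripper_force: 25.0
```

```bash
python3 - <<'E'
from h import *
s=r.capture("side");t=r.capture("top");go([])
cv2.imwrite("pics/t6.png",t[:,:,::-1]);cv2.imwrite("pics/s6.png",s[:,:,::-1])
h=cv2.cvtColor(s,cv2.COLOR_RGB2HSV)
m=((h[...,0]<8)|(h[...,0]>172))&(h[...,1]>150)&(h[...,2]>50); print(blobs(m[100:300,200:450],5))
print("tooth",org(onz("side",(254.6,179.4),90)),org(onz("side",(280.8,208),90)))
o=[proj("side",w(-124,-12+d,90)) for d in(0,100,146,170)];print(o)
print("jp",[round(float(x),3) for x in r.observe()["tau"]])
ht=cv2.cvtColor(t,cv2.COLOR_RGB2HSV); print("white",blobs((ht[...,1]<40)&(ht[...,2]>170),20))
E
```

```text
t 7.28 p [540.75 144.21  83.56] org [-36.04  71.    83.56] yaw -87.39845448762037 F [  3.59 -29.92  -4.  ] w 13.838020687171854 q7 -1.2225952378137794
[([110.7, 21.9], [108, 21, 6, 3, 7]), ([110.4, 26.6], [109, 25, 4, 4, 5]), ([45.9, 50.9], [42, 47, 9, 9, 64]), ([55.0, 80.8], [53, 78, 5, 6, 25])]
tooth [-119.02  144.56   90.  ] [-118.15   -6.67   90.  ]
[array([279.47, 209.86]), array([261.74, 189.98]), array([254.38, 181.72]), array([250.72, 177.61])]
jp [-16.119, -54.629, -4.644, -17.099, -6.472, 4.313, -0.055]
white [([32.7, 10.0], [19, 0, 29, 22, 591]), ([69.8, 10.7], [48, 0, 44, 23, 940]), ([112.6, 11.5], [92, 0, 42, 25, 946]), ([11.2, 10.7], [9, 5, 4, 11, 27]), ([191.6, 17.5], [180, 6, 34, 20, 408]), ([239.0, 20.0], [223, 12, 39, 16, 345]), ([287.7, 25.5], [273, 22, 31, 7, 163]), ([317.7, 28.2], [309, 27, 21, 3, 39]), ([619.9, 104.5], [602, 86, 37, 38, 1204]), ([638.7, 92.3], [638, 87, 2, 14, 20]), ([331.1, 99.9], [297, 96, 52, 9, 196]), ([613.2, 140.0], [606, 127, 18, 23, 210]), ([273.5, 170.4], [272, 153, 4, 36, 76]), ([322.1, 176.6], [318, 172, 10, 11, 69]), ([179.7, 180.8], [176, 178, 10, 5, 26]), ([186.2, 210.9], [185, 189, 5, 42, 121]), ([180.4, 237.2], [172, 234, 17, 7, 67])]
```

```bash
python3 - <<'E'
from h import *
s=cv2.imread("pics/s6.png");t=cv2.imread("pics/t6.png")
W=np.zeros((600,800,3),np.uint8)
W[:,:400]=cv2.resize(s[60:240,220:340],(400,600),interpolation=cv2.INTER_CUBIC)
W[:400,400:]=cv2.resize(t[100:260,150:310],(400,400),interpolation=cv2.INTER_CUBIC)
cv2.imwrite("pics/v10.png",cv2.convertScaleAbs(W,alpha=1.4))
E
```

View pics/v10.png

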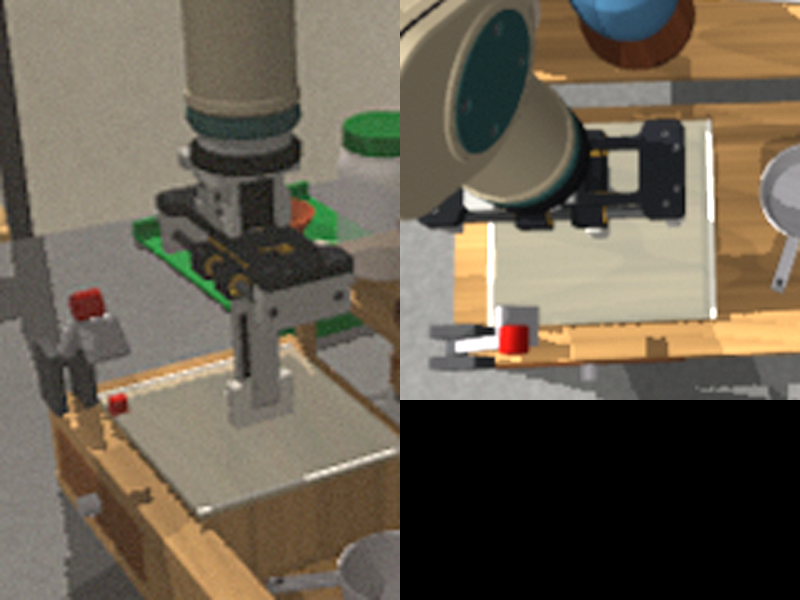

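The picture shows the panel's right edge at the compartment's left wall and no obstruction. The panel started about 22 mm open, so this is its end stop. Now I'll relieve the force, release and rise.

send_rows(steps=[5, 0, 0.25, 0, 0, 5, 0, 0.4, 0, 0, 40, 0, 0.4, 0, 0, 40, 0, 0.4, 0, 0, 40, 0, 0.4, -1, 0, 0, 0, 0.4, -2.2, 0, 0, 0, 0.4, -3, 0, 0, 0, 0.4, -3, 0])

```text
clock: 8.28
position: [540.9, 145.3, 205.7]
eef_rot: [[0.998, 0.056, 0.003], [0.056, -0.998, 0.002], [0.003, -0.002, -1.0]]
force: [1.2, -1.4, 0.0]
width: 13.2
gripper_force: 0.0
```

```bash
python3 - <<'E'
from h import *
go([(w(-145,113,205),-87.1),(w(-145,113,190),-87.1),(w(-145,85,115),-87.1)])
t=r.capture("top")
ht=cv2.cvtColor(t,cv2.COLOR_RGB2HSV); m=(ht[...,1]<40)&(ht[...,2]>150); print("white",blobs(m[140:230,170:300],10))
E
```

```text
t 8.28 p [540.91 145.28 205.69] org [-35.83  72.06 205.69] yaw -86.79034190825595 F [ 1.19 -1.42  0.04] w 13.193325794992301 q7 -1.3212211756523002
[-2.72 -1.04  0.01] turn 0.05 mm 116.6
[-2.72 -1.04  0.39] turn 0.05 mm 117.6
[-2.73 -0.34  2.26] turn 0.05 mm 142.5
white [([104.1, 50.0], [102, 11, 5, 76, 205]), ([56.5, 42.1], [54, 32, 6, 21, 123]), ([16.8, 68.4], [15, 39, 6, 51, 133])]
```

send_rows(steps=[0, -1.36, -0.5, 0, 0, 0, -2.72, -1.04, 0, 0, 0, -2.72, -1.0, 0.4, 0, 0, -2.72, -0.9, 0.7, 0, 0, -2.72, -0.75, 0.95, 0, 0, -2.72, -0.65, 1.2, 0, 0, -2.72, -0.55, 1.4, 0, 0, -2.72, -0.5, 1.6, 0])

```text
clock: 9.32
position: [430.8, 157.7, 139.1]
eef_rot: [[0.999, 0.053, 0.001], [0.053, -0.999, 0.0], [0.001, -0.0, -1.0]]
force: [0.3, -1.4, -0.1]
width: 0.4
gripper_force: 0.4
```

```bash
python3 - <<'E'
from h import *
go([(w(-145,85,115),-87.1)])
print(blobs(red("top"),6),blobs(red("side")[100:240,200:300],4))
for th in(1,.8,.6,.4,.2,0):
    P=w(-145,180-95*np.cos(th),120+95*np.sin(th));print(th,proj("top",P),proj("side",P)-[200,100])
E
```

```text
t 9.32 p [430.81 157.7  139.06] org [-145.17   89.97  139.06] yaw -86.93726610304935 F [ 0.26 -1.37 -0.07] w 0.4172438547950307 q7 -1.3020134795299154
[0.   0.12 0.6 ] turn 0.03 mm 24.6
[] []
1 [185.45 234.74] [42.73 44.19]
0.8 [196.1  234.69] [45.61 51.21]
0.6 [205.29 234.77] [48.19 58.88]
0.4 [212.66 234.97] [50.35 66.84]
0.2 [218.01 235.26] [51.98 74.67]
0 [221.26 235.63] [53.01 82.  ]
```

send_rows(steps=[0, 0, 0.06, 0.25, 0, 0, 0, 0.1, 0.45, 0, 0, 0, 0.12, 0.55, 0, 0, 0, 0.12, 0.6, 0, 0, 0, 0.12, 0.6, 0])

```text
clock: 10.05
position: [430.3, 153.4, 115.5]
eef_rot: [[0.999, 0.055, -0.001], [0.055, -0.999, -0.0], [-0.001, -0.0, -1.0]]
force: [-0.3, 1.0, -0.7]
width: 0.8
gripper_force: 0.0
```

```bash
cat >> h.py <<'E'
def reds(y0=100,y1=240,x0=200,x1=300):
    h=cv2.cvtColor(r.capture("side"),cv2.COLOR_RGB2HSV)[y0:y1,x0:x1]
    return blobs(((h[...,0]<8)|(h[...,0]>172))&(h[...,1]>150)&(h[...,2]>50),5)
E
python3 - <<'E'
from h import *
go([(w(-145,85,115),-87.1)]); print(reds())
E
```

```text
t 10.05 p [430.31 153.41 115.46] org [-145.89   85.72  115.46] yaw -86.8742871942949 F [-0.28  1.04 -0.68] w 0.7806007128295007 q7 -1.2506508415604796
[0.02 0.02 0.01] turn 0.04 mm 1.2
[([53.7, 82.1], [49, 78, 10, 9, 62])]
```

send_rows(steps=[0, 0, 0, 0.1, 0, 0, 0, 0, 0.2, 0, 0, 0, 0, 0.2, 0])

```text
clock: 10.48
position: [431.2, 153.5, 110.0]
eef_rot: [[0.999, 0.054, 0.001], [0.054, -0.999, 0.003], [0.001, -0.003, -1.0]]
force: [-6.2, -1.2, 34.8]
width: 0.4
gripper_force: 16.9
```

```bash
python3 - <<'E'
from h import *
go([]); print(reds())
E
```

```text
t 10.47 p [431.19 153.48 109.99] org [-145.     85.74  109.99] yaw -86.92519560685047 F [-6.18 -1.23 34.78] w 0.41407163923435897 q7 -1.2357963628301643
[([53.9, 83.6], [50, 80, 9, 8, 60])]
```

The lever is fully down, with a hard stop of 35 N and the knob at (254,183) in the side view. Next I go to the table near the cup and touch it there to calibrate the tip height.

send_rows(steps=[0, 0, 0, -1, 0, 0, 0, 0, -2, 0, 0, 0, 1.2, -2, -0.5, 0, 0.1, 2.7, -2, -1.2, 0, 0.2, 4.2, -2, -2, 0, 0.3, 5.7, -2, -2.7, 0, 0.4, 7.2, -2, -3.4, 0, 0.5, 8.7, -1, -3.7, 0, 0.5, 9.2, 0.3, -3.7, 0, 0.5, 9.2, 1.6, -3.7])

```text
clock: 11.78
position: [470.5, -216.3, 42.0]
eef_rot: [[0.906, 0.424, 0.001], [0.424, -0.906, -0.002], [0.0, 0.003, -1.0]]
force: [0.3, 1.1, 0.2]
width: 0.6
gripper_force: 0.0
```

```bash
python3 - <<'E'
from h import *
go([((476,-225,-5),-64.9)]);print(reds())
t=r.capture("top");ht=cv2.cvtColor(t,cv2.COLOR_RGB2HSV); m=(ht[...,1]<40)&(ht[...,2]>150); print("white",blobs(m[140:230,170:300],10)); cv2.imwrite("pics/t7.png",t[:,:,::-1])
E
```

```text
t 11.78 p [ 470.54 -216.25   42.02] org [-124.19 -285.5    42.02] yaw -64.91693398646683 F [0.31 1.06 0.2 ] w 0.606497100715985 q7 -0.14856227785428577
[0.03 0.25 1.18] turn -0.0 mm 48.1
[([53.5, 82.8], [49, 79, 10, 9, 68])]
white [([16.5, 40.2], [15, 11, 4, 61, 126]), ([56.2, 31.2], [54, 29, 7, 7, 32])]
```

send_rows(steps=[0, 0, 0, 0.5, 0, 0, 0, 0, 1.0, 0, 0, 0, 0, 1.25, 0, 0, 0, 0, 1.35, 0, 0, 0, 0, 1.35, 0])

```text
clock: 12.5
position: [471.0, -213.0, -9.8]
eef_rot: [[0.904, 0.428, 0.001], [0.428, -0.904, -0.0], [0.001, 0.001, -1.0]]
force: [0.1, 0.6, 0.3]
width: 0.5
gripper_force: 0.0
```

send_rows(steps=[0, 0, 0, 0.05, 0, 0, 0, 0, 0.1, 0, 0, 0, 0, 0.1, 0])

```text
clock: 12.88
position: [470.5, -212.9, -14.5]
eef_rot: [[0.904, 0.428, -0.0], [0.428, -0.904, 0.0], [-0.0, -0.0, -1.0]]
force: [0.0, -0.1, -0.7]
width: 0.8
gripper_force: 0.0
```

send_rows(steps=[0, 0, 0, 0.05, 0, 0, 0, 0, 0.1, 0, 0, 0, 0, 0.1, 0])

```text
clock: 13.25
position: [470.6, -213.0, -17.6]
eef_rot: [[0.904, 0.427, 0.001], [0.427, -0.904, 0.001], [0.001, -0.0, -1.0]]
force: [-1.7, 0.1, 10.3]
width: 0.7
gripper_force: 5.2
```

```bash
python3 - <<'E'
from h import *
go([((476,-322.5,70),-64.9),((476,-322.5,24),-64.9)])
E
```

```text
t 13.25 p [ 470.6  -212.99  -17.63] org [-123.97 -282.25  -17.63] yaw -64.6970252515648 F [-1.66  0.08 10.31] w 0.7120928099911591 q7 -0.07918560764888236
[-1.05  2.53 -2.19] turn 0.03 mm 140.4
[-1.05  2.53 -1.04] turn 0.03 mm 117.3
```

send_rows(steps=[90, 0, 0, -1.2, 0, 90, 0, 0, -2.5, 0, 90, -0.4, 1.2, -2.5, 0, 90, -1.05, 2.53, -2.5, 0, 90, -1.05, 2.53, -2.3, 0, 90, -1.05, 2.53, -2.0, 0, 90, -1.05, 2.53, -1.5, 0, 90, -1.05, 2.53, -1.1, 0, 90, -1.05, 2.53, -1.1, 0])

```text
clock: 14.38
position: [479.5, -326.8, 27.2]
eef_rot: [[0.904, 0.428, 0.007], [0.428, -0.904, -0.009], [0.003, 0.011, -1.0]]
force: [1.5, -3.0, 9.6]
width: 87.2
gripper_force: 5.0
```

```bash
python3 - <<'E'
from h import *
go([((476,-322.5,24),-64.9)])
E
```

```text
t 14.38 p [ 479.51 -326.78   27.19] org [-120.76 -396.34   27.19] yaw -64.67657549860351 F [ 1.48 -3.01  9.55] w 87.20537651263399 q7 -0.021388905144640608
[-0.03 -0.14  0.08] turn 0.04 mm 6.4
```

send_rows(steps=[92, 0, 0, -0.4, 0, 92, 0, 0, -1.1, 0, 92, 0, -0.1, -1.1, 0, 92, 0, -0.1, -1.1, 0])

```text
clock: 14.88
position: [473.7, -316.7, 68.9]
eef_rot: [[0.903, 0.429, -0.001], [0.429, -0.903, 0.002], [-0.0, -0.003, -1.0]]
force: [0.1, 0.3, 0.0]
width: 92.1
gripper_force: 0.0
```

```bash
python3 - <<'E'
from h import *
go([((476,-322.5,24),-64.9)])
s=r.capture("side");t=r.capture("top")
cv2.imwrite("pics/s8.png",s[:,:,::-1]);cv2.imwrite("pics/t8.png",t[:,:,::-1])
s0=cv2.imread("pics/side0.png")[:,:,::-1]
g=lambda a:cv2.cvtColor(np.ascontiguousarray(a),cv2.COLOR_RGB2GRAY).astype(int)
# handle stays lit: compare side patch around handle/foot
for dx in range(-4,5):
    print(dx,[int(abs(g(s)[350:385,345+dx:375+dx]-g(s0)[350:385,345:375]).mean()*10)], [int(abs(g(s)[350+dx:385+dx,345:375]-g(s0)[350:385,345:375]).mean()*10)])
d=abs(g(s)-g(s0))[290:400,300:460]>25
print("\n".join("".join("#" if d[i,j] else "." for j in range(0,160,2)) for i in range(0,110,4)))
p=np.array(r.observe()["position"]);R=np.array(r.observe()["eef_rot"])
for k in(-1,1): print(proj("side",p+R[:,1]*k*46+[0,0,17.3]),proj("side",p+R[:,1]*k*59+[0,0,17.3]))
E
```

```text
t 14.88 p [ 473.68 -316.72   68.91] org [-126.08 -386.     68.91] yaw -64.5936367398397 F [0.08 0.29 0.05] w 92.09439452781658 q7 -0.06174234555471234
[-0.01  0.16  1.12] turn 0.05 mm 45.3
-4 [183] [177]
-3 [175] [170]
-2 [165] [162]
-1 [150] [147]
0 [129] [129]
1 [121] [129]
2 [131] [136]
3 [156] [148]
4 [177] [164]
.......................######.......................#####..###.#...##...........
.......................######.......................#####.###.#####.............
.......................##.###.....................####.#.#.#..####..............
.......................##.###.....................#####.#..#####................
.......................##.##.........................####.###...................
........................#.#.............................#.##....................
...........................................................#....................
...................................................#............................
................................................................................
....................................................
[... 850 characters left out ...]
................#..#.................................................
.........................#.#..#.................................................
.........................#..#...................................................
................................................................................
................................................................................
................................................................................
................................................................................
....................................#...................#.......................
[353.48 309.92] [347.15 306.45]
[401.76 336.37] [409.11 340.4 ]
```

```bash
python3 - <<'E'
from h import *
a=cv2.imread("pics/s8.png").astype(int);b=cv2.imread("pics/side0.png").astype(int)
d=abs(cv2.blur(a.astype(np.float32),(2,2))-cv2.blur(b.astype(np.float32),(2,2))).sum(2)[290:380,336:430]
print("\n".join(f"{290+i} "+"".join(" .:-=+*#%@"[min(9,int(d[i,j]/12))] for j in range(0,94)) for i in range(0,90,2)))
E
```

```text
290  . ...   :*%##%==%%#%*.    .. .       .. ..  .   ..:-:  .  .:-:  . .=*%%##*#*+++****#%#=-=+**#
292       .. .+###%==%%%%+ ...  .   .  .  .... ... ..     .:::     .--=#%#########****++**##%###**
294 ...      :*%%##:+@%%%+ .   ...       .. .    .        .  .::::.  =**#***##%%##*######***#%#*##
296  .  .    -%%###:+@%%#= .. ...     ..    ..        .   .  ..   .=##++**++#####*#####%##***#***#
298  .  .    :#%##* *%%%%= . ... ..         .   ..   ..       .  .::@@##***+++***###+ **..=###%%%#
300  .  ...  -*##%# #%#%%- .     ..      . .  ..               ....-@@@@%*#**#*+++*+:+#%%#*.=#%%%+
302    .    .=*##%* *%%%#- .  ..   ...   .. ..   ..  .. .......... *@@@@@@@#*#####+-=+###%%####=:-
304 . ....   =#%#%+:#%%%*.       .  ..       .   ................. :#@@@@@@@*#**#*:-:*%##*####*-: 
306 .   ..   -#%%@+:##%%*.   .   .. ...     .   ...... ...... ...:. .::+%@@@@@@##*-:-#%%#+-.-+=. .
308 ...      .=###=-%%%*: .             .  ............ .......... .....::.=%@@@%%+ *%###+:  :. .-
310   ... ..  .=*%=-%#=  ...   .  .  ....:..................... .:.:::.-+: . .-#@*.+#%%#*=::: .:.:
312 ...... 
[... 2654 characters left out ...]
.......
366 ...................: *+ *@@@@%.-. .::...     .  ...  ..       ........ ....  ....:.... .... ..
368 ...................:*=.= @@@+:.. . ...  ...    . ....      .:.  ................ .............
370 ........:.........##.:--.@%.    . .:.:.... ..   .    .     .........:.... ....................
372 ...:.... .......=* ++=-.:=:.: .  ...  :. ..... ..   ............  ........... ................
374 ...........:...#+%@@:+++@@ :....   ...:=:      .  ..     ....  .   . .........::.............:
376 . ...::.......#*.#+.%@.@#  .......  .:..  ..      ....  .  .    ........ .... .......... .....
378 ............::-=-::.+@@:: ...... ...:.        . .  ....  .  .......  .........................
```

The contact came from the fingers still opening during the descent, and the cup hardly moved. The fingers are now open, so I'll go down again and grip.

send_rows(steps=[92, 0, 0.16, 0, 0, 92, 0, 0.16, 0.4, 0, 92, 0, 0.16, 0.8, 0, 92, 0, 0.16, 1.1, 0, 92, 0, 0.16, 1.1, 0])

```text
clock: 15.6
position: [475.9, -323.9, 24.1]
eef_rot: [[0.904, 0.428, -0.002], [0.428, -0.904, 0.002], [-0.001, -0.002, -1.0]]
force: [0.8, 0.8, -0.6]
width: 92.0
gripper_force: 0.0
```

```bash
python3 - <<'E'
from h import *
go([((476,-322.5,24),-64.9)])
E
```

```text
t 15.6 p [ 475.9  -323.92   24.06] org [-124.22 -393.3    24.06] yaw -64.69022465618416 F [ 0.75  0.84 -0.64] w 91.95448918347198 q7 -0.02042351313661825
[ 0.02 -0.03  0.  ] turn 0.03 mm 1.4
```

send_rows(steps=[55, 0, 0, 0, 0, 55, 0, 0, 0, 0, 55, 0, 0, 0, 0, 55, 0, 0, 0, 0, 55, 0, 0, 0, 0, 55, 0, 0, -0.3, 0, 55, 0, 0, -1, 0, 55, 0, 0, -1.5, 0, 55, 0, 0, -1.5, 0], newtons=25)

```text
clock: 16.73
position: [477.7, -325.2, 87.1]
eef_rot: [[0.904, 0.428, 0.002], [0.428, -0.904, -0.002], [0.002, 0.002, -1.0]]
force: [0.1, -0.3, -1.7]
width: 67.0
gripper_force: 25.0
```

```bash
python3 - <<'E'
from h import *
go([]); print(r.observe()["gripper_force"],r.observe()["wrist_torque"])
s=r.capture("side");t=r.capture("top");cv2.imwrite("pics/s9.png",s[:,:,::-1]);cv2.imwrite("pics/t9.png",t[:,:,::-1])
a=s.astype(int);b=cv2.imread("pics/side0.png")[:,:,::-1].astype(int)
d=abs(cv2.blur(a.astype(np.float32),(2,2))-cv2.blur(b.astype(np.float32),(2,2))).sum(2)[260:390,330:430]
print("\n".join(f"{260+i} "+"".join(" .:-=+*#%@"[min(9,int(d[i,j]/12))] for j in range(0,100,2)) for i in range(0,130,4)))
E
```

```text
t 16.73 p [ 477.7  -325.23   87.13] org [-122.48 -394.7    87.13] yaw -64.6719700930563 F [ 0.13 -0.26 -1.66] w 66.97360066852413 q7 -0.07418045510675816
24.999743986409158 [-0.05  0.18  0.05]
260 :=%==: +**==+++.=+*:: =**##=:*%@.###%#-:----:#@@@@
264   :. ..=**+=++ ::-:=-  ...-#%#%##*#%=  -+=:=+=+++@
268   ..  . .-***-.:::::-: ..   .--*####*+***+###*=--*
272      ..   . .--==+- .:  :::   . . .=#####**#######
276          . .  +-=:.#=.. ::  .:  ..  . #%##*#***#*#
280    .  ...     %%%:%%: .. .  :- . -: +#**#*#%%#*#**
284  . ..  . ..   *%%-%% ... .. .   .-.*++%####*##*+*#
288   ...   . ..  #%#+@%.  ... . . .  :##*#++##=-#*%%*
292 ..... ....   .##**## ....... . .. =##%**##=  .- %%
296 . . .  ..... :#%+#%*.. . ... ..   .  :*##*:.--:=%#
300 . .  ....   .:%#=##+. -+##%#*-   ... -%#-.- :::*%#
304 .. .... .. . -%#:%% +::-+++:.: .*+ ..  %*::::: ##+
308 . ... .. . .  -%  -.:: :-::.      -%:   :-.:::.-+-
312   ........ . . .:- .==--::..    ....-.  --   -..::
316 .......   ... .: **====: ..  ....  :. . ==.:..:::.
320 . ....  ..:....:..*+====-:     .. .=   -=:..: ..  
324  .... ..:.. .....: -==-
[... 207 characters left out ...]
....:-@@@@%: . . ..:::::-@.......:... .:
344 .........:....@@%@@==-- .::. ::-:  @..............
348 .....::.....=@.*@:+%##*=.-:-::..::#=:. .... ::....
352 :....:::...-@@#@.#..@#%%@+==-. .:%.:....:.. ::.. .
356 .......:.:....  --@@#*: -#+-..::==.............:.:
360 .:..::........::*@@@=%%++*#**%%%#++:...:++:......:
364 ::...:.:.....: %@@@-+#%#+**#*#%#@@-..::-.......::.
368 ...:...:...:.#@@@:*+++#%%*+*#%%@@@% : ...........:
372 ..........:-**%%=:#@@##%##*##%@@@#+++ .::.....::..
376 ......:..:#% . =:.-%%%@@@@@@@@%@%%%@@*........:..:
380 ...:.......-:+.....*@@@@@@@%@@%@%%@%@@#.......: ..
384 .....:..::..:..:...+@@@@@@@@@@%#@@%@@%@%.:.:.....:
388 .....:....:...:.....#@%%%%@#: .. .  .*%@@..:.....:
```

```bash
cat >> h.py <<'E'
def cupmask(t,x0=278,x1=352,y0=148,y1=225):
    h=cv2.cvtColor(np.ascontiguousarray(t),cv2.COLOR_RGB2HSV); return (h[...,1]<45)[y0:y1,x0:x1]
E
python3 - <<'E'
from h import *
t=cv2.imread("pics/t9.png")[:,:,::-1]
m=cupmask(t); print(blobs(m,20))
print("\n".join(f"{148+i} "+"".join("#" if v else "." for v in m[i]) for i in range(0,77,2)))
E
```

```text
[([34.3, 31.5], [16, 10, 40, 59, 1327])]
148 ..........................................................................
150 ..........................................................................
152 ..........................................................................
154 ..........................................................................
156 ..........................................................................
158 ...............................##########.................................
160 ..........................###################.............................
162 .......................#########################..........................
164 .....................##############################.......................
166 ...................#################################......................
168 ..................###################################.....................
170 .................######################################...................
172 .................######################################...................
174 ................############
[... 1321 characters left out ...]
................######..............................................
210 ......................######..............................................
212 .....................######...............................................
214 ....................######................................................
216 ......................####................................................
218 ..........................................................................
220 ..........................................................................
222 ..........................................................................
224 ..........................................................................
```

```bash
python3 - <<'E'
from h import *
L=onz("top",(313.8,176.7),54);H=onz("top",(301.3,216.5),50.5);print(L,org(L),H,np.linalg.norm((H-L)[:2]),np.degrees(np.arctan2(*(H-L)[1::-1])))
print([onz("top",p,54) for p in((293.5,177),(334,177))])
T=onz("top",(170+56.2,140+42),121);print("tab org",org(T))
ang=231
yaw=ang-180-90
print("handle end org",org(L)[:2]+86*np.array([np.cos(np.radians(ang-2.9)),np.sin(np.radians(ang-2.9))]),"yaw",yaw)
go([((L[0],L[1],180),yaw),((L[0],L[1],39),yaw)])
E
```

```text
[564.56 -27.4   54.  ] [ -20.84 -101.59   54.  ] [476.95  -1.42  50.5 ] 91.38883163871775 163.47899028633555
[array([563.16,  17.04,  54.  ]), array([564.62, -71.84,  54.  ])]
tab org [-39.05  74.74 121.  ]
handle end org [ -78.28 -165.6 ] yaw -39
t 16.82 p [ 476.65 -324.08   85.29] org [-123.48 -393.5    85.29] yaw -64.66497452681858 F [-1.07  0.09 -0.67] w 66.70930767400921 q7 -0.07392701577082404
[ 5.16 -5.76 -2.36] turn -4.28 mm 323.6
[ 5.16 -5.76  1.16] turn -4.28 mm 312.9
```

The gripper body would reach over the upper tier at that grip angle. I'll set the cup back down and regrip 45° round, so the body stays clear when placing.

send_rows(steps=[55, 0, 0, 0.8, 0, 55, 0, 0, 1.4, 0, 55, 0, 0, 1.5, 0, 55, 0, 0, 1.5, 0, 92, 0, 0, 1.5, 0, 92, 0, 0, 1.5, 0, 92, 0, 0, 1.5, 0, 92, 0, 0, 1.5, 0])

```text
clock: 17.82
position: [477.1, -324.6, 25.8]
eef_rot: [[0.904, 0.428, 0.0], [0.428, -0.904, -0.0], [0.0, 0.0, -1.0]]
force: [-0.5, -0.4, 0.2]
width: 91.6
gripper_force: 0.0
```

send_rows(steps=[92, 0, 0, 0, 1.5, 92, 0, 0, 0, 3, 92, 0, 0, 0, 4.5, 92, 0, 0, 0, 6, 92, 0, 0, 0, 7.5, 92, 0, 0, 0, 7.5])

```text
clock: 18.58
position: [476.9, -324.5, 25.4]
eef_rot: [[0.942, -0.335, -0.001], [-0.335, -0.942, -0.0], [-0.0, 0.0, -1.0]]
force: [-0.8, -1.3, 0.3]
width: 91.9
gripper_force: 0.0
```

```bash
python3 - <<'E'
from h import *
go([]);s=r.capture("side");cv2.imwrite("pics/s10.png",s[:,:,::-1])
h=cv2.cvtColor(s,cv2.COLOR_RGB2GRAY)[320:390,340:420]
print("\n".join(f"{320+i} "+"".join(" .:-=+*#%@"[min(9,int(v/22))] for v in h[i]) for i in range(0,70,2)))
E
```

```text
t 18.57 p [ 476.88 -324.46   25.42] org [-123.27 -393.89   25.42] yaw -109.56303682440202 F [-0.77 -1.27  0.31] w 91.86688054671227 q7 -0.6064269041915566
320 ::::::--====================-........:..........................................
322 :::-==================--====-.......:.....:.......... .. .......... ........ ...
324 -============================-: ... .::..................... ...................
326 =========================-=-++-. .:.....::........:::...... ....................
328 ======================--=+*+=-:...::.....:............................ .... ....
330 ======================-++=-:---: .:-: ....................... ..............:.::
332 ======================**-:::-:-:. -=:............... . .....:::-----------------
334 ====================-*+-:---::--:.-===-::.:::-----------------------------:::.:-
336 =====================*=::::-----::-=-------------------------------------:..::--
338 ====================++-:::---:--:-=-----::..:-----------------------------------
340 ====================++-:::::---:--------::::------------------------------------
342 ======
[... 1329 characters left out ...]
::.----------------=
374 ==============*+-:::+*=-===-::::::::::.::.::::::::::::::::.::::::----------==-==
376 ========-===+***+=-=+=-===--:::::--:::::::.:-::::::::::::::::::..:-------=======
378 ===========----=+**+--======-::::::::::::::::::::::::::::::::::-::-=============
380 ================-----=======-::::::.:::::.::::::::::::::::::::::::::-===========
382 ===========-=================-:::::::::::::::::::::::::::::::::::::::-====-=====
384 =============================--:::::::::::::::::::::::::::::::::::::::-======--=
386 ====================-=========-:::::.::::::::::::::::::::::::::::::::::-=======-
388 ===============-==============-:::::::::::::::::::::::::::::::::::::::::-===-=-=
```

send_rows(steps=[55, 0, 0, 0, 0, 55, 0, 0, 0, 0, 55, 0, 0, 0, 0, 55, 0, 0, 0, 0, 55, 0, 0, 0, 0, 55, 0, 0, -0.3, 0, 55, 0, 0, -1.2, 0, 55, 0, 0, -2.4, 0, 55, 0, 0, -3.4, 0, 55, 0, 0, -3.4, 0], newtons=25)

```text
clock: 19.88
position: [478.2, -326.6, 165.1]
eef_rot: [[0.942, -0.337, 0.005], [-0.337, -0.942, -0.004], [0.006, 0.002, -1.0]]
force: [1.3, 0.7, -0.8]
width: 65.2
gripper_force: 24.8
```

```bash
python3 - <<'E'
from h import *
go([((564.6,-27.4,162),-84),((564.6,-27.4,60),-84)]);print(r.observe()["gripper_force"])
s=r.capture("side");print(proj("side",(477,-324,136)),proj("side",(477,-324,186)))
cv2.imwrite("pics/s11.png",s[:,:,::-1])
h=cv2.cvtColor(s,cv2.COLOR_RGB2GRAY)[255:345,325:425]
print("\n".join(f"{255+i} "+"".join(" .:-=+*#%@"[min(9,int(v/22))] for v in h[i]) for i in range(0,90,3)))
E
```

```text
t 19.88 p [ 478.23 -326.61  165.1 ] org [-122.03 -396.1   165.1 ] yaw -109.69245578618674 F [ 1.25  0.66 -0.76] w 65.15724666811995 q7 -0.7574831395087128
[-0.49 -7.77  0.06] turn -4.28 mm 311.4
[-0.5  -7.78  2.61] turn -4.28 mm 328.7
24.844285153085366
[383.03 302.73] [385.48 278.95]
255 +++++++=--::::::::::::::::::::::::::::::::::::::::-=-....-==----------------------------------------
258 --::::::::::::::::::::::::::::::::::::::::::::::::--:.. .-------------------------------------------
261 ::::::::::::::::::::::::::::::::::::::::::::::::::-=:...:-=----:.....:------------------------------
264 :::::--:::::::::::::::::::::::::::::::::::::::::::--. ..:----------:--------------------------------
267 -::-::::::::::::::::::::::::::::::::::::::::::::====----------------------------------------------::
270 ::::::::::::::::::::::::::::::::::::::::::::++=-::-------------------------------:::::::::::::::::::
273 :::::::::::::::::::::::::::::-::::::::::::+*=:::-:-------------------------------=+=::::::::::::::::
276 :::::::::::::::::::::--::--::::::::::::::=+-::::-:::-----------------------
[... 1635 characters left out ...]
===============================================================-------
327 ::::-=-==============================================================-==========--=========---------
330 :--===================================================-====================================---------
333 =======================================================================-============-========-------
336 =======================================================================================-======------
339 =-=======-=========================================================-=====-=-==========-===-=======--
342 =================================================-===-====-===============-=-=-=================-===
```

```bash
python3 - <<'E'
from h import *
go([]);print(onz("side",(388.9,280.7),189.5),proj("side",(478,-326,189.5)))
t=r.capture("top");cv2.imwrite("pics/t11.png",t[:,:,::-1]);P=proj("top",(478,-326,189));print(P)
x,y=int(P[0]),int(P[1])
h=cv2.cvtColor(t,cv2.COLOR_RGB2GRAY)[y-35:y+50,x-35:x+45]
print("\n".join(f"{y-35+i} "+"".join(" .:-=+*#%@"[min(9,int(v/22))] for v in h[i]) for i in range(0,85,3)),x-35)
E
```

```text
t 19.93 p [ 477.43 -325.12  163.01] org [-122.75 -394.58  163.01] yaw -109.67626798970656 F [-0.05  0.02 -1.76] w 65.45856496079713 q7 -0.7570536224359322
[ 477.03 -332.48  189.5 ] [386.97 277.82]
[476.85 211.19]
176 =========+++++++*=...:-::.................   ..:-==================---=---------
179 ==++======+++=+*=.......................::---===================================
182 ++=======--==+*=...............::-==============================================
185 ==+++========*=.........::-=====================================================
188 ===========+*=....:--===========================================================
191 ++++==+===+*=--=================================================================
194 +===++++========================================================================
197 +===============================================================================
200 ================================================================================
203 ================================================================================
206 =================================
[... 881 characters left out ...]
================
239 ================================================================================
242 ================================================================================
245 ================================================================================
248 ================================================================================
251 ================================================================================
254 ================================================================================
257 ================================================================================
260 ================================================================================ 441
```

send_rows(steps=[55, 0, -0.8, 0, -0.5, 55, -0.1, -2, 0, -1.2, 55, -0.2, -3.2, 0, -1.9, 55, -0.3, -4.4, 0, -2.6, 55, -0.4, -5.6, 0, -3.3, 55, -0.5, -6.8, 0, -4, 55, -0.5, -7.5, 0, -4.3, 55, -0.5, -7.8, 0, -4.3, 55, -0.5, -7.8, 0.6, -4.3, 55, -0.5, -7.8, 1.2, -4.3])

```text
clock: 21.22
position: [562.4, -25.2, 112.4]
eef_rot: [[0.995, 0.105, -0.001], [0.105, -0.995, -0.001], [-0.001, 0.001, -1.0]]
force: [0.1, 0.2, -1.1]
width: 65.4
gripper_force: 24.8
```

send_rows(steps=[55, 0, 0, 0, 0, 55, 0, 0, 0, 0])

```text
clock: 21.48
position: [563.2, -25.3, 113.9]
eef_rot: [[0.994, 0.105, 0.0], [0.105, -0.994, -0.001], [0.0, 0.001, -1.0]]
force: [1.1, 0.3, -0.7]
width: 65.2
gripper_force: 24.8
```

```bash
python3 - <<'E'
from h import *
go([((564.6,-27.4,70),-84),((564.6,-27.4,40),-84)]);print(r.observe()["gripper_force"])
s=r.capture("side");t=r.capture("top");cv2.imwrite("pics/s12.png",s[:,:,::-1]);cv2.imwrite("pics/t12.png",t[:,:,::-1])
print(proj("side",(564.6,-27.4,54)),proj("side",(564.6,-27.4,140)),proj("side",(564.6,-27.4,90)))
h=cv2.cvtColor(s,cv2.COLOR_RGB2GRAY)[155:255,295:375]
print("\n".join(f"{155+i} "+"".join(" .:-=+*#%@"[min(9,int(v/20))] for v in h[i]) for i in range(0,100,3)))
E
```

```text
t 21.48 p [563.18 -25.25 113.95] org [-22.11 -99.37 113.95] yaw -83.97910373346653 F [ 1.09  0.34 -0.74] w 65.18628251020014 q7 -0.8581483943261159
[0.03 0.06 1.1 ] turn 0.0 mm 44.0
[0.03 0.06 1.85] turn 0.0 mm 74.0
24.843874590005726
[339.   229.37] [339.73 197.09] [339.3  216.24]
155 ======--:::::---::::-:.....::::::::::---::-:................................-:..
158 ::-===--=---::--::::::::::..:----:.::::::---:...................................
161 ===---=+++++++--:::::-:---:----------::::....................................::-
164 +++++*##******+=--::-::-======---------==:...........-:.............:-----------
167 ******++++===++**=--============:......==:......:--::-===---------------------:.
170 ========+*+=====+*+==---=+======:......===:.....:::.:-===-----------------------
173 ####%#*+++==-===========----====:......===-::::...::-==--::.:------------------:
176 ==--=====================+==--==: ....:===--::::::----=----------------:::::::::
179 ============-=========++===+====:.... :--==-:-::::----=---------:::::-::::::::::
182 ===========================++=-=:......======-::
[... 1372 characters left out ...]
--:::::::::::-------
233 +=-::=#*==*##*############**=:---------------=-=--===-------:::*=:::::::::------
236 ++++-====++==-----::--------=*+-:---------======---====---:-:=+=:::::::::::::-==
239 +++++++-::::::::----------------==+=-:--====--======--===---:::::-::::-+++*+++*+
242 +++++++++=:::::-::--------------------------------------:::::---------++=--:::::
245 ++++++++++++=::::::::-::-----------------------------------------::::::::-:::::-
248 *++++**++++++++-:-:::-:------------------------------------:::::::::::::::-:----
251 *+*+++++**+++++++=:::::::::----------===+++****=--:-:::-:::::::::-::::::::::::::
254 =+**+*++*+*+++++++++=::::::====+++++++++==-::::::::::::::::-:::::::-::::::::::::
```

send_rows(steps=[55, 0.03, 0.06, 0.4, 0, 55, 0.03, 0.06, 0.8, 0, 55, 0.03, 0.06, 1.2, 0, 55, 0.03, 0.06, 1.5, 0, 55, 0.03, 0.06, 1.65, 0, 55, 0.03, 0.06, 1.7, 0, 55, 0.03, 0.06, 1.7, 0])

```text
clock: 22.45
position: [564.8, -26.4, 45.7]
eef_rot: [[0.994, 0.107, 0.0], [0.107, -0.994, -0.0], [0.0, 0.0, -1.0]]
force: [0.4, 0.0, -0.8]
width: 65.5
gripper_force: 24.8
```

send_rows(steps=[55, 0, 0, 0.07, 0, 55, 0, 0, 0.12, 0, 55, 0, 0, 0.12, 0])

```text
clock: 22.82
position: [564.6, -26.3, 40.7]
eef_rot: [[0.994, 0.107, 0.0], [0.107, -0.994, 0.0], [0.0, -0.0, -1.0]]
force: [0.5, 0.6, -1.4]
width: 65.7
gripper_force: 24.8
```

send_rows(steps=[55, 0, 0, 0.04, 0, 55, 0, 0, 0.06, 0, 55, 0, 0, 0.06, 0])

```text
clock: 23.2
position: [564.7, -26.3, 40.5]
eef_rot: [[0.994, 0.106, 0.001], [0.106, -0.994, 0.002], [0.001, -0.001, -1.0]]
force: [-4.7, 1.0, 17.0]
width: 65.4
gripper_force: 24.9
```

The small cup has seated, with 17 N of contact at the expected height. I'll release it.

send_rows(steps=[55, 0, 0, -0.04, 0, 84, 0, 0, -0.04, 0, 84, 0, 0, -0.04, 0, 84, 0, 0, -0.04, 0, 84, 0, 0, -0.3, 0, 84, 0, 0, -1, 0, 84, 0, 0, -2.2, 0, 84, 0, 0, -3.4, 0, 84, 0, 0, -3.4, 0])

```text
clock: 24.32
position: [567.2, -27.3, 178.4]
eef_rot: [[0.994, 0.106, 0.008], [0.106, -0.994, -0.0], [0.008, 0.001, -1.0]]
force: [-0.2, -0.2, -0.5]
width: 84.1
gripper_force: 0.0
```

```bash
python3 - <<'E'
from h import *
# next: lever pinch, tool y along org x -> yaw 2.9, knob org (-145,85,120); grasp true z 118 -> rep 118-36.3
go([(w(-145,85,170),2.9),(w(-145,85,84),2.9)])
s=r.capture("side");t=r.capture("top");cv2.imwrite("pics/s13.png",s[:,:,::-1]);cv2.imwrite("pics/t13.png",t[:,:,::-1])
h=cv2.cvtColor(s,cv2.COLOR_RGB2GRAY)[195:265,285:375]
print("\n".join(f"{195+i} "+"".join(" .:-=+*#%@"[min(9,int(v/20))] for v in h[i]) for i in range(0,70,2)))
print("rim small z65",proj("side",(564.6,-27,65)),"rim large",proj("side",(564.6,-27,54)))
for a in(228.0+2.9,163.5):
  d=np.array([np.cos(np.radians(a)),np.sin(np.radians(a))]);print([proj("side",(564.6+q*d[0],-27+q*d[1],z)) for q,z in((86,61.5),(64,61.5))])
E
```

```text
t 24.32 p [567.19 -27.29 178.44] org [ -18.21 -101.61  178.44] yaw -83.88878283026146 F [-0.15 -0.18 -0.48] w 84.13412639785818 q7 -0.9187280329854293
[-2.9  -4.84  0.18] turn -14.46 mm 225.8
[-2.92 -4.84  2.33] turn -14.46 mm 244.6
195 +++==++===+==+++++++++===========+===============+*##*==---:-----::::-::::::::::::::::::::
197 ===+===+==++++=+++==+=+===+================+#%#**+=-:-:::----------:::-=-:::::::::::.:::.:
199 =+===++++++=++++++++++++============++##*+++--:::::---:::--=---------::-==-:::::::::::::::
201 ++=+=+=+=+++=++++++==+=+======+*#**+==---::::::::::---:-:--------------:-=----::::::::::::
203 ++++=====++++=++++++===+*###++=-----:::::::::::::::----::-------=-----------=---::::::::::
205 ++++++====++=====+*##*++=----::::::-::-::::::::::::---::------------------------==:.::::::
207 +++++=====++*#**+==----:--::--:::::-:::::::::::::::--:-::-------------------------=--:::-:
209 +++=+*##**+=---------------:-:::::-::::::::::::::::---::::-------------=-----------====-::
211 ##*++=---:::-:--:--:---:----::-::::-:::::::::::::::----::-----------------=--------=======
213 --------
[... 1915 characters left out ...]
++++++=::::::::-:+=-==++++++++=--::::::-:::::::::-:::::::::::::::::
255 -----------+****++****+++++++++=:::::=++++++++++=--::::::::::::::::::::-::::::::::::::::::
257 -------------+****++**+++++++++*+=++++++++==-:::::::::::::::::::::-:-:-:::::::::::::::::::
259 --------------=****+****++++++++*++====-::::::::::::::::::::::-:::::::::::::::::::::::::::
261 ----------------+*****+*+*+++*+==---:::--:--:-::::::::-:::::::::::::::::::::::::::-:::::::
263 -----------------=+******++=-:::::-:-:-::--::--::::::::::::::-::::::::::::::::-:::::::::::
rim small z65 [339.   225.32] rim large [338.92 229.28]
[array([331.75, 250.46]), array([333.71, 244.  ])]
[array([301.03, 230.95]), array([310.84, 229.82])]
```

The small cup is nested and centred. Its handle end is at (333,249) and the large cup's is at (300,234), well apart. Now the lever.

send_rows(steps=[60, -0.3, -0.6, 0, -1.6, 60, -0.6, -1.2, 0, -3.2, 60, -1, -1.8, 0, -4.8, 60, -1.4, -2.5, 0, -6.4, 60, -1.8, -3.2, 0, -8, 44, -2.2, -3.9, 0, -9.6, 44, -2.6, -4.5, 0, -11.2, 44, -2.9, -4.8, 0, -12.8, 44, -2.9, -4.84, 0.2, -14.4, 44, -2.9, -4.84, 0.8, -14.5])

```text
clock: 25.68
position: [428.2, 154.4, 141.8]
eef_rot: [[-0.057, 0.998, -0.0], [0.998, 0.057, 0.001], [0.001, 0.0, -1.0]]
force: [-0.4, 0.6, 0.5]
width: 44.2
gripper_force: 0.0
```

```bash
python3 - <<'E'
from h import *
go([(w(-145,83,89),2.9)]);print(reds())
E
```

```text
t 25.68 p [428.23 154.41 141.79] org [-147.91   86.82  141.79] yaw 3.281847858839034 F [-0.4   0.64  0.5 ] w 44.23655923676107 q7 -0.04985089960350365
[-0.1   0.07  1.32] turn 0.06 mm 53.0
[([53.6, 82.8], [49, 79, 10, 9, 70])]
```

send_rows(steps=[44, -0.1, 0.07, 0.5, 0, 44, -0.1, 0.07, 0.9, 0, 44, -0.1, 0.07, 1.2, 0, 44, -0.1, 0.07, 1.32, 0, 44, -0.1, 0.07, 1.32, 0])

```text
clock: 26.35
position: [431.4, 149.9, 89.4]
eef_rot: [[-0.054, 0.999, -0.001], [0.999, 0.054, -0.0], [-0.0, -0.001, -1.0]]
force: [0.7, -0.6, -0.2]
width: 43.8
gripper_force: 0.0
```

send_rows(steps=[10, 0, 0, 0, 0, 10, 0, 0, 0, 0, 10, 0, 0, 0, 0, 10, 0, 0, 0, 0], newtons=12)

```text
clock: 26.85
position: [431.1, 150.0, 89.8]
eef_rot: [[-0.054, 0.999, -0.001], [0.999, 0.054, 0.0], [0.0, -0.001, -1.0]]
force: [-1.4, 0.7, 3.1]
width: 19.7
gripper_force: 12.0
```

send_rows(steps=[10, 0.02, 0, -0.24, 0, 10, 0.05, 0, -0.47, 0, 10, 0.11, 0, -0.7, 0, 10, 0.19, 0, -0.93, 0, 10, 0.3, 0, -1.15, 0, 10, 0.41, 0, -1.34, 0, 10, 0.56, 0, -1.53, 0, 10, 0.72, 0, -1.7, 0, 10, 0.9, 0, -1.86, 0, 10, 1.08, 0, -2.0, 0])

```text
clock: 28.1
position: [429.0, 193.6, 169.9]
eef_rot: [[-0.055, 0.999, -0.0], [0.999, 0.055, -0.0], [-0.0, -0.0, -1.0]]
force: [-2.2, -0.3, -4.6]
width: 19.9
gripper_force: 12.0
```

send_rows(steps=[10, 0.04, 0, -0.02, 0, 10, 0.04, 0, -0.02, 0])

```text
clock: 28.35
position: [428.9, 194.9, 170.5]
eef_rot: [[-0.055, 0.999, -0.0], [0.999, 0.055, 0.0], [0.0, -0.0, -1.0]]
force: [-3.8, -1.4, 2.8]
width: 19.9
gripper_force: 12.0
```

```bash
python3 - <<'E'
from h import *
go([]);print(reds())
E
```

```text
t 28.35 p [428.92 194.86 170.53] org [-145.21  127.18  170.53] yaw 3.133142342580642 F [-3.78 -1.37  2.8 ] w 19.85685897307909 q7 -0.1564232449769818
[([44.2, 46.0], [40, 42, 9, 9, 62]), ([55.1, 80.8], [53, 78, 5, 6, 24])]
```

send_rows(steps=[10, 0.06, 0, -0.05, 0, 10, 0.1, 0, -0.07, 0, 10, 0.1, 0, -0.07, 0])

```text
clock: 28.78
position: [428.7, 197.3, 172.3]
eef_rot: [[-0.054, 0.999, -0.001], [0.999, 0.054, -0.002], [-0.002, -0.001, -1.0]]
force: [-0.7, -4.1, -13.0]
width: 19.5
gripper_force: 12.0
```

send_rows(steps=[10, -0.08, 0, 0.06, 0, 40, -0.08, 0, 0.06, 0, 40, -0.08, 0, 0.06, 0, 40, -0.08, 0, 0.06, 0, 40, -0.08, 0, -0.8, 0, 40, -0.08, 0, -1.6, 0, 40, -0.08, 0, -1.6, 0])

```text
clock: 29.65
position: [431.1, 196.5, 239.3]
eef_rot: [[-0.055, 0.998, 0.005], [0.998, 0.055, 0.003], [0.003, 0.005, -1.0]]
force: [0.4, 0.5, -0.9]
width: 40.3
gripper_force: 0.0
```

```bash
python3 - <<'E'
from h import *
# tab org (-36.5, 72)
go([(w(-36.5,72.5,200),-87.1),(w(-36.5,72.5,130),-87.1),(w(-36.5,72.5,82),-87.1)]);print(reds())
E
```

```text
t 29.65 p [431.1  196.52 239.29] org [-142.94  128.72  239.29] yaw 3.1357277826344188 F [ 0.45  0.54 -0.86] w 40.336784428654056 q7 -0.2195999256389125
[-1.42  2.65  0.99] turn 15.04 mm 126.6
[-1.43  2.64  2.74] turn 15.04 mm 162.6
[-1.43  2.63  3.94] turn 15.04 mm 198.1
[([43.4, 45.5], [39, 41, 10, 10, 72]), ([55.2, 80.8], [53, 78, 5, 6, 24])]
```

send_rows(steps=[44, -0.2, 0.4, 0, 1.7, 44, -0.4, 0.8, 0, 3.4, 44, -0.6, 1.2, 0, 5.1, 44, -0.8, 1.6, 0, 6.8, 44, -1, 2, 0, 8.5, 44, -1.2, 2.3, 0.3, 10.2, 44, -1.42, 2.65, 0.6, 11.9, 44, -1.42, 2.65, 1, 13.6, 44, -1.42, 2.65, 1.6, 15, 44, -1.42, 2.65, 2.3, 15])

```text
clock: 30.95
position: [537.5, 144.4, 143.1]
eef_rot: [[0.999, 0.053, -0.001], [0.053, -0.999, -0.001], [-0.001, 0.001, -1.0]]
force: [0.6, 0.2, 0.2]
width: 44.0
gripper_force: 0.0
```

```bash
python3 - <<'E'
from h import *
go([(w(-36.5,72,82),-87.1)]);
E
```

```text
t 30.95 p [537.52 144.37 143.07] org [-39.27  71.32 143.07] yaw -86.94946738483016 F [0.63 0.21 0.22] w 44.025575723976964 q7 -1.2361794635584702
[ 0.07 -0.02  1.53] turn 0.03 mm 61.1
```

send_rows(steps=[44, 0.07, -0.02, 0.6, 0, 44, 0.07, -0.02, 1.1, 0, 44, 0.07, -0.02, 1.45, 0, 44, 0.07, -0.02, 1.5, 0, 44, 0.07, -0.02, 1.5, 0, 5, 0.07, -0.02, 1.5, 0, 5, 0.07, -0.02, 1.5, 0, 5, 0.07, -0.02, 1.5, 0, 5, 0.07, -0.02, 1.5, 0], newtons=25)

```text
clock: 32.08
position: [541.1, 144.4, 85.5]
eef_rot: [[0.999, 0.054, 0.001], [0.054, -0.999, -0.001], [0.001, 0.001, -1.0]]
force: [-0.1, -2.6, 1.3]
width: 13.7
gripper_force: 25.0
```

send_rows(steps=[5, 0, 0.3, 0, 0, 5, 0, 0.8, 0, 0, 5, 0, 1.3, 0, 0, 5, 0, 1.8, 0, 0, 5, 0, 2.3, 0, 0, 5, 0, 2.8, 0, 0, 5, 0, 3.3, 0, 0, 5, 0, 3.6, 0, 0])

```text
clock: 33.08
position: [548.3, -0.3, 85.4]
eef_rot: [[0.999, 0.052, -0.0], [0.052, -0.999, 0.0], [-0.0, -0.0, -1.0]]
force: [-2.5, 1.7, 6.4]
width: 13.9
gripper_force: 25.0
```

```bash
python3 - <<'E'
from h import *
go([(w(-36.5,-99,82),-87.1)]);
E
```

```text
t 33.08 p [548.34  -0.33  85.43] org [-35.69 -73.74  85.43] yaw -86.99069366421936 F [-2.5   1.71  6.37] w 13.920659364625614 q7 -0.9219396112808668
[-0.02  0.63  0.09] turn 0.02 mm 25.5
```

send_rows(steps=[5, 0, 0.25, 0, 0, 5, 0, 0.5, 0, 0, 5, 0, 0.62, 0, 0, 5, 0, 0.68, 0, 0, 5, 0, 0.72, 0, 0, 5, 0, 0.72, 0, 0])

```text
clock: 33.83
position: [549.6, -25.4, 85.4]
eef_rot: [[0.998, 0.055, -0.001], [0.055, -0.998, 0.004], [-0.001, -0.004, -1.0]]
force: [-2.4, 5.3, 8.7]
width: 14.0
gripper_force: 25.0
```

send_rows(steps=[5, 0, 0.06, 0, 0, 5, 0, 0.12, 0, 0, 5, 0, 0.12, 0, 0])

```text
clock: 34.2
position: [549.6, -25.3, 85.3]
eef_rot: [[0.998, 0.057, -0.003], [0.058, -0.998, 0.01], [-0.002, -0.011, -1.0]]
force: [-2.0, 12.9, 12.1]
width: 13.9
gripper_force: 25.1
```

At the shut stop: the force rises and the position doesn't change. Now I'll relax, release, rise and retreat.

send_rows(steps=[5, 0, -0.12, 0, 0, 5, 0, -0.14, 0, 0, 36, 0, -0.14, 0, 0, 36, 0, -0.14, 0, 0, 36, 0, -0.14, 0, 0, 36, 0, -0.14, -0.8, 0, 36, 0, -0.14, -2, 0, 36, 0, -0.14, -3.2, 0, 36, -0.5, 0.4, -3.8, 0, 36, -1.0, 1.2, -3.8, 0])

```text
clock: 35.45
position: [514.1, -82.5, 238.9]
eef_rot: [[0.998, 0.057, 0.004], [0.057, -0.998, -0.0], [0.004, 0.001, -1.0]]
force: [-0.1, -0.6, -1.2]
width: 35.8
gripper_force: 0.0
```

send_rows(steps=[36, -0.5, 1.2, 0, 0, 36, -1, 2.4, 0, 0, 36, -1.5, 3.6, 0, 0, 36, -2, 4.8, 0, 0, 36, -2.5, 6, 0, 0, 36, -2.5, 6, 0, 0, 36, -2.5, 6, 0, 0])

```text
clock: 36.33
position: [426.3, -326.6, 236.8]
eef_rot: [[0.999, 0.054, -0.0], [0.054, -0.999, 0.001], [-0.0, -0.001, -1.0]]
force: [0.2, 0.6, -0.1]
width: 36.2
gripper_force: 0.0
```

```bash
python3 - <<'E'
from h import *
go([]);print(reds())
t=r.capture("top");s=r.capture("side");cv2.imwrite("pics/t14.png",t[:,:,::-1]);cv2.imwrite("pics/s14.png",s[:,:,::-1])
print("red",[(b[0],org(onz("top",b[0],87))) for b in blobs(red("top",t),8)])
ht=cv2.cvtColor(t,cv2.COLOR_RGB2HSV); w_=blobs((ht[140:235,240:370,1]<40)&(ht[140:235,240:370,2]>170),15); print("white",w_)
t0=cv2.imread("pics/top0.png")[:,:,::-1]
d=abs(t.astype(int)-t0).sum(2)[60:135,150:365]; print("tier diff",(d>60).sum(),d.size)
g=cv2.cvtColor(t,cv2.COLOR_RGB2GRAY)[150:230,265:355]
print("\n".join(f"{150+i} "+"".join(" .:-=+*#%@"[min(9,int(v/20))] for v in g[i]) for i in range(0,80,2)))
E
```

```text
t 36.33 p [ 426.32 -326.63  236.84] org [-173.87 -393.53  236.84] yaw -86.90148898470375 F [ 0.24  0.61 -0.14] w 36.16196117538493 q7 -0.4575780262268868
[([91.6, 25.7], [90, 23, 5, 6, 7]), ([43.4, 45.4], [39, 41, 10, 10, 72]), ([84.8, 114.1], [82, 111, 6, 7, 32])]
red [([283.0, 223.5], array([-123.46,  -33.62,   87.  ])), ([185.5, 235.6], array([-140.42,  164.26,   87.  ]))]
white [([114.9, 45.4], [112, 7, 7, 77, 148]), ([29.0, 49.4], [28, 11, 3, 76, 143]), ([71.2, 38.2], [69, 27, 6, 23, 123])]
tier diff 1023 16125
150 ==***++++++++++++++++++++++++++++++++++++++++++++++++++++++++++++++++++++++++++++++++++%@%
152 **%@%++++++++++++++++++++++++++++++++++++++++++++++++++++++++++++++++++++++++++++++++++#@%
154 ##@@%++++++++++++++++++++++++++++++++++++++++++++++++++++++++++++++++++++++++++++++++++#@@
156 **%@%*++++++++++++++++++++++++++++++++++++++++++++++++++++++++++++++++++++++*******++++*@@
158 **%@%*++++++***+++**+*+++*+++******************************+++++++++++++++*+*******++++*@@
160 **%@%++++********+++*+++++++++++++++*****++++*****++++++****++++++++++++++++++++++++++++@@
162 **%@
[... 2521 characters left out ...]
*******************************++++
216 ###%@@*++*****************************************************************************++++
218 ###%@@*+++***********************************************************************++++*++++
220 ###%@@*+++*****+++++++****************************************************************++++
222 ####@@*+++*****+-:::-+*************************************+*******************+++++*++*++
224 ***#@@*+++*****+-:::-+******++++++++++++++++++++++*******++++++++**+++++++++++++++++++++++
226 ***#@@*++++++++=-::::=++++=+===========--==---==---=++==+++====+======+**+=++**+++***+****
228 *****+====--==-===------::::::::=+++++++++++++++++*******************#*#*#################
```

```bash
python3 - <<'E'
from h import *
for f in("top0","t14","side0","s14"):
    h=cv2.cvtColor(cv2.imread(f"pics/{f}.png"),cv2.COLOR_BGR2HSV)
    b=lambda lo,hi,s:max(blobs((h[...,0]>lo)&(h[...,0]<hi)&(h[...,1]>s)&(h[...,2]>50)&(np.arange(640)[None]>145),30),key=lambda x:x[1][4])
    print(f,"blue",b(98,115,90),"green",b(55,75,150))
a=cv2.imread("pics/top0.png").astype(int);c=cv2.imread("pics/t14.png").astype(int)
print("bombilla diff",abs(a-c).sum(2)[88:112,275:352].max(),"rows/cols of diff",[ (int(v.min()),int(v.max())) for v in np.where(abs(a-c).sum(2)[60:135,150:365]>60)])
r.capture("top");print(r.observe()["clock"])
r.sign_off()
E
```

```text
top0 blue ([237.7, 91.9], [217, 69, 44, 47, 1604]) green ([167.2, 80.5], [148, 62, 39, 38, 1119])
t14 blue ([237.8, 91.9], [217, 69, 44, 47, 1609]) green ([167.2, 80.6], [148, 62, 39, 38, 1115])
side0 blue ([353.8, 119.4], [344, 116, 24, 10, 99]) green ([334.9, 97.0], [324, 94, 23, 7, 105])Traceback (most recent call last):
  File "<stdin>", line 5, in <module>
  File "<stdin>", line 4, in <lambda>
ValueError: max() iterable argument is empty
```

```bash
python3 - <<'E'
from h import *
a=cv2.imread("pics/top0.png").astype(int);c=cv2.imread("pics/t14.png").astype(int)
print("bombilla diff",abs(a-c).sum(2)[88:112,275:352].max())
print(r.sign_off())
E
```

```text
bombilla diff 143
the job is handed in; nothing more can be done
None
```

I handed the job in after about 36 s of robot time: the panel is shut, the lever is back up, and the small cup is nested in the large one with its handle about 65° from the lower cup's. The gourd and canister hadn't moved in the before/after pictures; the bombilla's area differed slightly, and I signed off without finding out why (nothing touched it that I saw).

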